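# Set up two bottle stations and restock the sloped lane

### The job

Set up both bottle stations: push each post from the storage block fully home, collar down on the mouth, into a spring-plunger post holder, then stand one bottle upright on the middle of each post's plate, taking the two oldest bottles from the front of the sloped lane. Load all the new bottles standing on the worktop into the lane behind the one that is left, upright between the rails, and leave the timer, the petri dish and the tape roll where they are.

Things in the scene. Friction and masses are not known exactly. Their poses are not given: they have to be found in the camera images.
- holder_a: post holder bolted to the worktop: 26 mm square aluminium upright on a 52x52x8 mm foot, bore 15.4 mm wide, 47 mm deep, mouth 55 mm up; a spring plunger with black knob sticks out 36 mm on its +y side, 33 mm up. Origin on the bore axis at worktop level, z up. Post fully home: collar on the mouth, plate centre 99 mm and plate top 105 mm above the origin.
- plunger_a (a joint): spring plunger of holder_a: its round nose sticks about 3 mm into the bore, 33 mm above the worktop. 0 = out (bore empty); grows as it is pushed back (m, up to 0.005), about 0.001 with a post in. Spring 2 N at 0 plus 1 N per mm: pushing a post past it takes roughly 5 to 10 N, then it grips the rod by friction.
- holder_b: post holder bolted to the worktop: 26 mm square aluminium upright on a 52x52x8 mm foot, bore 15.4 mm wide, 47 mm deep, mouth 55 mm up; a spring plunger with black knob sticks out 36 mm on its +y side, 33 mm up. Origin on the bore axis at worktop level, z up. Post fully home: collar on the mouth, plate centre 99 mm and plate top 105 mm above the origin.
- plunger_b (a joint): spring plunger of holder_b: its round nose sticks about 3 mm into the bore, 33 mm above the worktop. 0 = out (bore empty); grows as it is pushed back (m, up to 0.005), about 0.001 with a post in. Spring 2 N at 0 plus 1 N per mm: pushing a post past it takes roughly 5 to 10 N, then it grips the rod by friction.
- post_a_plate (a point): post: steel rod 14 mm in diameter with chamfered foot, a 26 mm collar round it and a white plate 52x52x12 mm on top (edges along x and y), 150 g. Point: centre of the plate, 6 mm below its top face; collar underside 44 mm and foot 89 mm below it. z up the rod. Starts upright in post_block; grip it by opposite plate edges. Either post fits either holder.
- post_b_plate (a point): post: steel rod 14 mm in diameter with chamfered foot, a 26 mm collar round it and a white plate 52x52x12 mm on top (edges along x and y), 150 g. Point: centre of the plate, 6 mm below its top face; collar underside 44 mm and foot 89 mm below it. z up the rod. Starts upright in post_block; grip it by opposite plate edges. Either post fits either holder.
- lane: fixed sloped lane: roller track 46 mm wide inside, side rails 15 mm high, stop 22 mm high at the low front end; rises 16 degrees along its +x, holds five bottles. Origin at worktop level below the front bottle's base; x up the lane (level), z up. Bottles stand square to the slope (lean 16 degrees to -x), slide down by themselves and queue 43 mm apart.
- post_block: fixed grey storage block 56x156x50 mm with two 16 mm through holes 50 mm either side of its centre along y; a post stands in each, collar on the top face, and must rise 45 mm to come free. Origin under its centre
- lane_front (a point): point on the lane's floor under the front bottle (centre of its base), 34 mm above the worktop; axes as the lane's
- lane_back (a point): point on the centre line of the lane's floor 190 mm up the slope from lane_front, behind the fifth place; the floor goes on 50 mm beyond; axes as the lane's
- old_0_mid (a point): white plastic reagent bottle with screw cap, 43 mm in diameter, 75 mm tall (top 17 mm: cap, 40 mm), 80 g, weight low; all bottles alike. Point on its axis half-way up, 37.5 mm above the base; z to the cap. Oldest stock: stands first in the lane, against the front stop.
- old_1_mid (a point): white plastic reagent bottle with screw cap, 43 mm in diameter, 75 mm tall (top 17 mm: cap, 40 mm), 80 g, weight low; all bottles alike. Point on its axis half-way up, 37.5 mm above the base; z to the cap. Second oldest: starts second in the lane, behind old_0.
- old_2_mid (a point): white plastic reagent bottle with screw cap, 43 mm in diameter, 75 mm tall (top 17 mm: cap, 40 mm), 80 g, weight low; all bottles alike. Point on its axis half-way up, 37.5 mm above the base; z to the cap. Third: starts third in the lane, behind old_1.
- new_0_mid (a point): white plastic reagent bottle with screw cap, 43 mm in diameter, 75 mm tall (top 17 mm: cap, 40 mm), 80 g, weight low; all bottles alike. Point on its axis half-way up, 37.5 mm above the base; z to the cap. New stock: starts upright on the worktop in front of the robot; two or three of new_0 to new_3 are present.
- new_1_mid (a point): white plastic reagent bottle with screw cap, 43 mm in diameter, 75 mm tall (top 17 mm: cap, 40 mm), 80 g, weight low; all bottles alike. Point on its axis half-way up, 37.5 mm above the base; z to the cap. New stock: starts upright on the worktop in front of the robot; two or three of new_0 to new_3 are present.
- new_2_mid (a point): white plastic reagent bottle with screw cap, 43 mm in diameter, 75 mm tall (top 17 mm: cap, 40 mm), 80 g, weight low; all bottles alike. Point on its axis half-way up, 37.5 mm above the base; z to the cap. New stock: starts upright on the worktop in front of the robot; two or three of new_0 to new_3 are present.
- new_3_mid (a point): white plastic reagent bottle with screw cap, 43 mm in diameter, 75 mm tall (top 17 mm: cap, 40 mm), 80 g, weight low; all bottles alike. Point on its axis half-way up, 37.5 mm above the base; z to the cap. New stock: starts upright on the worktop in front of the robot; two or three of new_0 to new_3 are present.
- timer: bystander: small white lab timer 64x62x20 mm; origin under its centre
- dish: bystander: closed petri dish, 88 mm in diameter, 16 mm high; origin under its centre
- tape_roll: bystander: roll of marking tape lying flat, 67 mm in diameter, 19 mm high; origin under its centre
Things that resemble listed ones, but are neither listed nor needed, are in the scene too. Leave any green look-alike of the part that bears old_1_mid alone.

How it is judged:
On the way, in this order (a step that is already met when the one before it is completed fails the run):
1. both posts are fully home, one in each holder (((horizontal distance between post_a_plate and holder_a below 0.005 m and z of post_a_plate in the frame of holder_a between 0.095 and 0.1015 m and angle between post_a_plate's own z axis and vertical below 0.06 rad and value of joint plunger_a above 0.0005 m) or (horizontal distance between post_a_plate and holder_b below 0.005 m and z of post_a_plate in the frame of holder_b between 0.095 and 0.1015 m and angle between post_a_plate's own z axis and vertical below 0.06 rad and value of joint plunger_b above 0.0005 m)) and ((horizontal distance between post_b_plate and holder_a below 0.005 m and z of post_b_plate in the frame of holder_a between 0.095 and 0.1015 m and angle between post_b_plate's own z axis and vertical below 0.06 rad and value of joint plunger_a above 0.0005 m) or (horizontal distance between post_b_plate and holder_b below 0.005 m and z of post_b_plate in the frame of holder_b between 0.095 and 0.1015 m and angle between post_b_plate's own z axis and vertical below 0.06 rad and value of joint plunger_b above 0.0005 m))), for 0.2 s.
2. the two oldest bottles stand on the posts' plates, one on each (((horizontal distance between old_0_mid and post_a_plate below 0.016 m and z of old_0_mid in the frame of post_a_plate between 0.039 and 0.048 m and angle between old_0_mid's own z axis and vertical below 0.1 rad) or (horizontal distance between old_0_mid and post_b_plate below 0.016 m and z of old_0_mid in the frame of post_b_plate between 0.039 and 0.048 m and angle between old_0_mid's own z axis and vertical below 0.1 rad)) and ((horizontal distance between old_1_mid and post_a_plate below 0.016 m and z of old_1_mid in the frame of post_a_plate between 0.039 and 0.048 m and angle between old_1_mid's own z axis and vertical below 0.1 rad) or (horizontal distance between old_1_mid and post_b_plate below 0.016 m and z of old_1_mid in the frame of post_b_plate between 0.039 and 0.048 m and angle between old_1_mid's own z axis and vertical below 0.1 rad))), for 0.2 s.
At the end, for the whole second after the job is handed in: Each post home in a holder (5 mm, 0.06 rad, collar within 2.5 mm, plunger pushed back); old_0 and old_1 upright (0.1 rad) on separate plates within 16 mm of centre; old_2 at the lane's front stop and all new bottles standing in the lane behind it, leaning with the slope (0.20 to 0.36 rad) (all of step 1 and all of step 2 and x of old_2_mid in the frame of lane between -0.025 and 0.012 m and y of old_2_mid in the frame of lane between -0.012 and 0.012 m and z of old_2_mid in the frame of lane between 0.06 and 0.135 m and angle between old_2_mid's own z axis and vertical between 0.2 and 0.36 rad and x of new_0_mid in the frame of lane between 0.022 and 0.22 m and y of new_0_mid in the frame of lane between -0.012 and 0.012 m and z of new_0_mid in the frame of lane between 0.06 and 0.135 m and angle between new_0_mid's own z axis and vertical between 0.2 and 0.36 rad and x of new_1_mid in the frame of lane between 0.022 and 0.22 m and y of new_1_mid in the frame of lane between -0.012 and 0.012 m and z of new_1_mid in the frame of lane between 0.06 and 0.135 m and angle between new_1_mid's own z axis and vertical between 0.2 and 0.36 rad and x of new_2_mid in the frame of lane between 0.022 and 0.22 m and y of new_2_mid in the frame of lane between -0.012 and 0.012 m and z of new_2_mid in the frame of lane between 0.06 and 0.135 m and angle between new_2_mid's own z axis and vertical between 0.2 and 0.36 rad and x of new_3_mid in the frame of lane between 0.022 and 0.22 m and y of new_3_mid in the frame of lane between -0.012 and 0.012 m and z of new_3_mid in the frame of lane between 0.06 and 0.135 m and angle between new_3_mid's own z axis and vertical between 0.2 and 0.36 rad); the robot touches nothing.
It fails at once if the timer is pushed more than 30 mm from its place (distance of timer from where it was at the start of the episode above 0.03 m).
It fails at once if the petri dish is pushed more than 30 mm from its place (distance of dish from where it was at the start of the episode above 0.03 m).
It fails at once if the tape roll is pushed more than 30 mm from its place (distance of tape_roll from where it was at the start of the episode above 0.03 m).
Of new_0, new_1, new_2, new_3 only 2 to 3 are there at a start; the rules pass over those that are not, and their reading is None.
At some moment in a run one of new_0, new_1, new_2, new_3 may be knocked a few centimetres aside while the robot is not near it.
It also fails if it takes over 210 s, if anything falls off the work surface, if the arm or the gripper's body presses on something with over 40 N, if the wrist force passes 120 N, or if a joint passes its speed limit or range.

### The arm

A 6-joint arm with a two-finger parallel gripper is mounted at the origin on a cart in front of the work surface, level with it; the furniture and walls round the work are solid. World frame = base frame: x ahead of the robot, y to its left, z up, the work surface at z = 0. Lengths are in m, angles in rad, forces in N, time in s.
With the tool pointing down it reaches from about 0.3 to 0.775 m from the base axis. Payload 14.6 kg.
Tool frame: the origin (TCP) lies midway between the tips of the shut fingers; the grasp point (between the pads) lies 19 mm behind it; z points along the fingers, y is the direction in which the jaws open and shut (so a half turn about z gives the same grasp; the last joint's range is limited). The gripper opens to 85 mm and grips with 20 to 120 N. Pads are 22 mm wide; open, the fingers measure 114 mm over their backs; the gripper's body (76 mm by 85 mm) begins 54 mm behind the grasp point. The pads swing forward as they close: fully open they stand 13 mm farther back than shut.
Start: joints at [1.236, 0.3, 1.521, -0, 1.321, -0.067], TCP at [0.146, 0.53, 0.231] pointing down, gripper open.
Joint ranges: [-3.03, 3.03], [-0.79, 2.21], [0.23, 2.52], [-1.04, 4.18], [0, 3.07], [-2.55, 2.55]. Speed limits (rad/s): [2.22, 2.22, 2.57, 3.14, 3.14, 3.14].

### API

Orientations are given as a rotation vector (axis times angle).
In Python, from bench import ctrl gives the robot as it stands.
- The arm moves only by the tool play_rows, never from a script. Its argument "increments" is a list of rows, each an object with "linear": the shift along the tool's x, y, z in m, a list of three; "twist": the turn, a rotation vector about the tool's x, y, z in degrees, a list of three; "claw": the gripper command: -1 is fully open, 1 is shut, values between are in proportion. A call has 1 to 20 rows; each row shifts and turns the commanded pose from where the row before left it, along the tool's axes as they then stand; what a row does not reach is not made up. A row lasts 1/10 s, in which the tool goes at most 50 mm and 8.59 degrees, less where a joint would pass 70% of its speed; a pose out of reach is approached as far as the arm can. A call is refused whole if a number of a shift passes 0.05 or a number of a turn 8.59, either way. A call with a gripper value outside its range is refused whole. The fingers move at their own pace and stop on an object; "grip_force" is the grip in N (left out, the last holds). Time passes only in rows, so rows that do not move let the fingers close. It gives the time, the measured TCP pose, the force and the opening at its end, in the units of the state.
- ctrl.observe(): the state, without advancing time (a new reading comes with each control period).
- ctrl.grab_frame(name): name is "side" or "top" or "wrist"; returns a dict with "frame" (480x640x3 uint8, red, green, blue), "depth" (480x640 float32, m along the optical axis (not along the pixel's ray), 0 where there is no reading), "K" (3x3 intrinsics, pixels), "k1" (the pictures are not rectified: a ray, as slopes to the right and down, at radius r is drawn at 1 + k1 r^2 times it, then the intrinsics apply), "extrinsics" (4x4, takes a point from world to camera coordinates). Camera axes: x right, y down, z forward; pixel columns grow to the right and rows downward; lengths in m; the calibration is good to about 2 mm. A picture is of the moment at which its call begins.
- ctrl.sign_off(): hands the job in, once; it reports no verdict.
The state is a dict: "time": time; "joint_pos": joint angles; "qvel": joint speeds; "joint_torque": joint torques, N m; "eef_pos": TCP position; "tool_rot": TCP orientation; "ft_force": force on the tool from outside, world axes, zero at the start; "ft_torque": the same for the moment, N m; "finger_gap": opening from 0.0 (shut) to 1.0 (fully open).
Only numpy, scipy, OpenCV 4.12 (cv2) and the standard library are available. Lean on these libraries where they do the work, as an engineer would, in place of code of your own. Each camera call takes 0.05 s, during which the arm holds its last target.

## Working session

There is one attempt and no reset: what is moved stays moved. The work goes in short steps, Python scripts to look and compute and a tool call to move; the robot and the scene stay as the last step left them, time stands still between calls to the robot, and variables do not carry over. Pictures are saved under pics/ and viewed, and the job is handed in when it is done.

Besides the shell and the picture viewer there is one more tool, called as name([rows], argument=value, ...), one row to a line, values as JSON. play_rows: Moves the arm, as the interface text tells. Its arguments: {"type":"object","properties":{"increments":{"type":"array","items":{"type":"object","properties":{"linear":{"type":"array","items":{"type":"number"}},"twist":{"type":"array","items":{"type":"number"}},"claw":{"type":"number"}}}},"grip_force":{"type":"number"}},"required":["increments"]}

```bash
ls -la; mkdir -p pics; cat > h.py <<'E'
import numpy as np, cv2
from bench import ctrl
from scipy.spatial.transform import Rotation as R
def snap(n,fn=None):
    g=ctrl.grab_frame(n)
    if fn: cv2.imwrite('pics/'+fn,cv2.cvtColor(g['frame'],cv2.COLOR_RGB2BGR)); np.savez('pics/'+fn[:-4]+'.npz',**g)
    return g
def ld(fn): 
    d=np.load('pics/'+fn+'.npz'); return {k:d[k] for k in d.files}
def ray(g,u,v):
    K=g['K'];k1=float(g['k1']);d=np.array([(u-K[0,2])/K[0,0],(v-K[1,2])/K[1,1]])
    s=d.copy()
    for _ in range(20): s=d/(1+k1*(s@s))
    E=g['extrinsics'];Rm=E[:3,:3];t=E[:3,3]
    return -Rm.T@t, Rm.T@np.array([s[0],s[1],1.0])
def onz(g,u,v,z):
    o,d=ray(g,u,v); return o+d*(z-o[2])/d[2]
def proj(g,p):
    E=g['extrinsics'];c=E[:3,:3]@np.asarray(p,float)+E[:3,3];s=c[:2]/c[2];s=s*(1+float(g['k1'])*(s@s))
    return np.array([g['K'][0,0]*s[0]+g['K'][0,2],g['K'][1,1]*s[1]+g['K'][1,2]])
def dpt(g,u,v):
    z=float(g['depth'][int(v),int(u)]);o,d=ray(g,u,v);return o+d*z
def cloud(g):
    H,W=g['depth'].shape;K=g['K'];k1=float(g['k1'])
    u,v=np.meshgrid(np.arange(W),np.arange(H));d=np.stack([(u-K[0,2])/K[0,0],(v-K[1,2])/K[1,1]],-1);s=d.copy()
    for _ in range(20): s=d/(1+k1*(s**2).sum(-1,keepdims=True))
    c=np.concatenate([s,np.ones((H,W,1))],-1)*g['depth'][...,None]
    E=g['extrinsics'];return (c-E[:3,3])@E[:3,:3]
E
python3 - <<'E'
from h import *
np.set_printoptions(precision=4,suppress=True)
for n in ['side','top','wrist']:
    g=snap(n,n+'0.png');E=g['extrinsics'];print(n,g['K'].tolist(),g['k1'],-E[:3,:3].T@E[:3,3],E[:3,:3].tolist(), (g['depth']==0).mean())
print(ctrl.observe())
E
```

```text
total 12
drwxr-xr-x  3 agent agent 4096 Dec  7 14:06 .
drwxr-xr-x 23 root  root  4096 Dec  7 14:06 ..
drwxr-xr-x  2 agent agent 4096 Dec  7 14:06 pics
side [[620.9277950743567, 0.0, 314.9070099888108], [0.0, 620.9277950743567, 236.81638647408587], [0.0, 0.0, 1.0]] 0.04290063362025428 [ 0.0074 -0.7497  1.4402] [[0.7989818205874892, -0.6013448465606923, -0.0035250369640973645], [-0.4927630949895934, -0.6513313289564879, -0.5770199581782697], [0.34469201120272247, 0.4627654648249722, -0.8167224387626125]] 0.0040234375
top [[474.5016714157903, 0.0, 319.47197118144044], [0.0, 474.5016714157903, 247.0056582011183], [0.0, 0.0, 1.0]] -0.014460005965945849 [0.3652 0.0386 1.1969] [[0.005488036858141803, -0.9997171763657472, 0.02313976514015077], [-0.9864703026405355, -0.009203939661358409, -0.16368148796672316], [0.1638481719755644, -0.021928401081878563, -0.9862418170845617]] 0.004127604166666667
wrist [[359.4256103857657, 0.0, 321.11210108768915], [0.0, 359.4256103857657, 246.75858820260956], [0.0, 0.0, 1.0]] -0.030153034917120063 [0.0649 0.5522 0.3745] [[0.2650172056531482, 0.9642433654671735, -0.0007828539696635814], [0.9128610996443388, -0.2506334028063553, 0.32228482768172295], [0.3105647975285151, -0.08612566139222455, -0.9466424229802012]] 0.003997395833333334
{'time': 0.15, 'joint_pos': array([ 1.2364,  0.3003,  1.5214,  0.    ,  1.3207, -0.0666]), 'qvel': array([-0.0013, -0.002 , -0.0012,  0.0011,  0.0007, -0.0006]), 'joint_torque': array([  0.0004, -54.3667, -36.1885,  -0.0002,   0.0033,   0.    ]), 'eef_pos': array([0.1455, 0.5302, 0.2308]), 'tool_rot': array([-0.4193, -3.1133,  0.0014]), 'ft_force': array([-0.5206, -0.3112, -0.1481]), 'ft_torque': array([-0.0082,  0.0215, -0.0214]), 'finger_gap': 1.003019031067858}
```

View pics/side0.png

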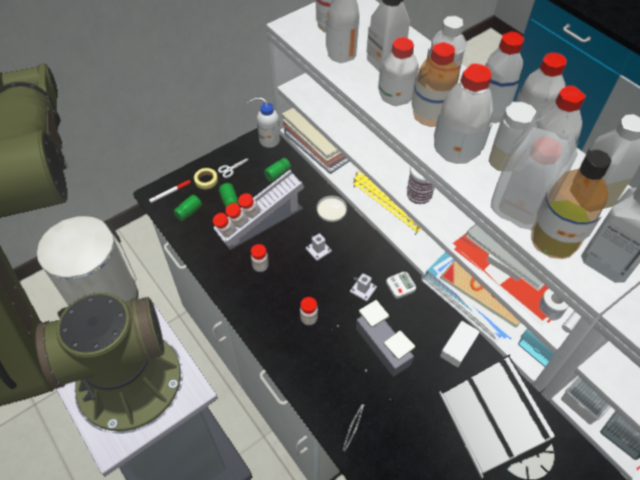

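View pics/top0.png

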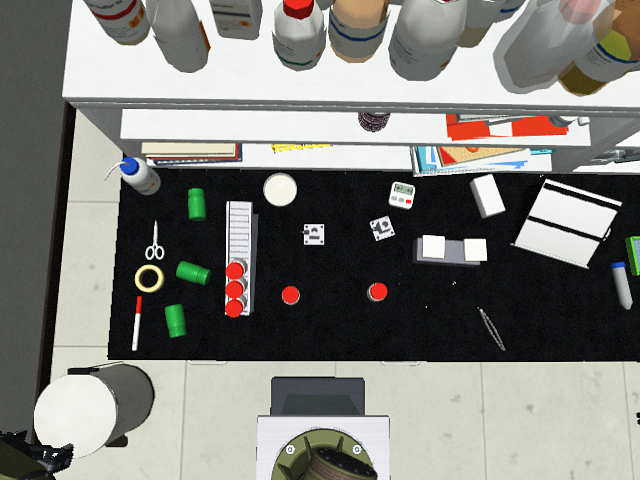

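View pics/wrist0.png

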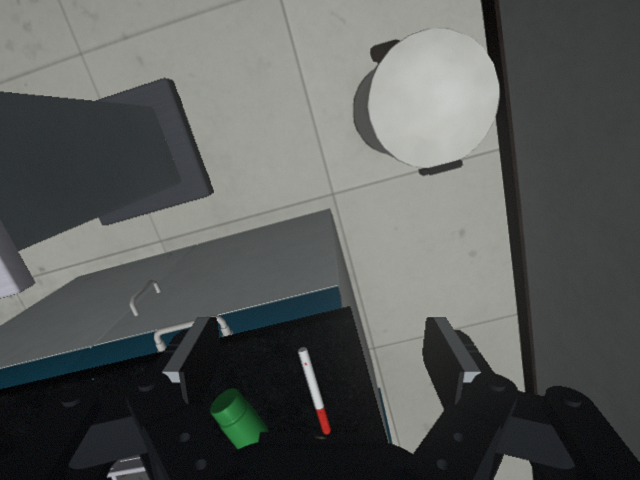

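```bash
python3 - <<'E'
from h import *
g=ld('top0');f=g['frame'][160:360,180:500];cv2.imwrite('pics/c1.png',cv2.cvtColor(cv2.resize(f,(800,500),interpolation=cv2.INTER_CUBIC),cv2.COLOR_RGB2BGR))
g=ld('side0');f=g['frame'][150:390,190:510];cv2.imwrite('pics/c2.png',cv2.cvtColor(cv2.resize(f,(800,600),interpolation=cv2.INTER_CUBIC),cv2.COLOR_RGB2BGR))
E
```

```text
(no output)
```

View pics/c1.png

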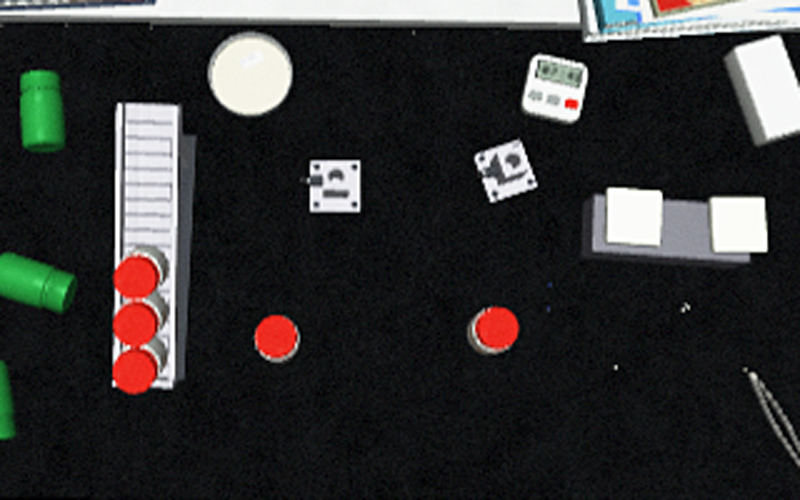

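View pics/c2.png

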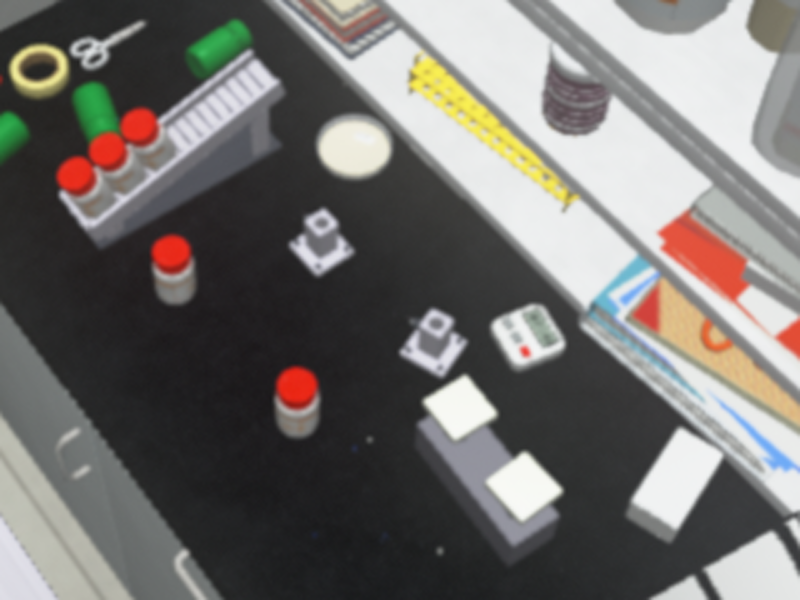

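```bash
cat > m0.py <<'E'
from h import *
np.set_printoptions(precision=4,suppress=True)
for n in ['top0','side0']:
    g=ld(n);P=cloud(g);f=g['frame'].astype(int)
    red=(f[...,0]>180)&(f[...,1]<90)&(f[...,2]<90)
    ok=(P[...,0]>0.2)&(P[...,0]<0.75)&(P[...,2]<0.2)&(P[...,2]>0.0)
    N,L,S,C=cv2.connectedComponentsWithStats((red&ok).astype(np.uint8))
    print(n)
    for i in range(1,N):
        if S[i,4]>60: q=P[L==i];print('red',C[i],S[i,4],q.mean(0),np.percentile(q[:,2],[5,50,95]))
    wh=(f.min(-1)>185)&ok&(P[...,2]>0.08)&(P[...,2]<0.14)
    N,L,S,C=cv2.connectedComponentsWithStats(wh.astype(np.uint8))
    for i in range(1,N):
        if S[i,4]>60:
            q=P[L==i];r=cv2.minAreaRect(q[:,:2].astype(np.float32));print('white',C[i],S[i,4],q.mean(0),np.median(q[:,2]),r)
    # high region for shelf
    sel=(P[...,2]>0.15)&(P[...,0]>0.5)&(P[...,0]<1.2)&(abs(P[...,1])<0.4)
    q=P[sel];
    for z in np.arange(0.15,0.8,0.05):
        a=q[(q[:,2]>z)&(q[:,2]<z+0.05)]
        if len(a)>20: print('shelf z',z,len(a),np.percentile(a[:,0],[1,50]))
    hl=(P[...,2]>0.047)&(P[...,2]<0.062)&(P[...,0]>0.4)&(P[...,0]<0.7)
    N,L,S,C=cv2.connectedComponentsWithStats(hl.astype(np.uint8))
    for i in range(1,N):
        if S[i,4]>20: q=P[L==i];print('h55',C[i],S[i,4],q.mean(0),(q.min(0)+q.max(0))/2,cv2.minAreaRect(q[:,:2].astype(np.float32)))
E
python3 m0.py
```

```text
top0
red [233.3655 289.7207] 673 [0.4444 0.2091 0.1177] [0.1025 0.1186 0.134 ]
red [378.6425 290.6957] 207 [ 0.4479 -0.127   0.0755] [0.0723 0.0765 0.0798]
red [289.9231 294.1298] 208 [0.4383 0.0826 0.0761] [0.072  0.0765 0.0798]
red [138.1538 304.2   ] 65 [0.4149 0.4587 0.0121] [0.0083 0.0121 0.0162]
white [135.3539 172.2978] 178 [0.7186 0.4488 0.1176] 0.1173799211978187 ((0.7208874821662903, 0.45225027203559875), (0.03958386555314064, 0.05887586623430252), 35.147029876708984)
white [581.8495 191.8423] 279 [ 0.6866 -0.6178  0.1097] 0.10999998426418171 ((0.6858283877372742, -0.6206239461898804), (0.19174295663833618, 0.01431210059672594), 74.9343490600586)
white [575.7803 205.7476] 1129 [ 0.657  -0.6115  0.09  ] 0.09013712638176974 ((0.6551073789596558, -0.6100287437438965), (0.1921042948961258, 0.038146283477544785), 72.68706512451172)
white [226.7228 229.3564] 101 [0.5876 0.2327 0.0982] 0.09653389311327785 ((0.5858294367790222, 0.2331034392118454), (0.005868003237992525, 0.12778311967849731), 88.07832336425781)
white [240.7691 219.0228] 615 [0.6141 0.2014 0.093 ] 0.0925503807337875
[... 5930 characters left out ...]
37] [ 0.6123 -0.1478  0.0544] ((0.6128103137016296, -0.14824727177619934), (0.027634289115667343, 0.02876618504524231), 20.162248611450195)
h55 [307.8254 312.3968] 63 [ 0.4383 -0.1393  0.0537] [ 0.4457 -0.1337  0.0544] ((0.4420332610607147, -0.1370599865913391), (0.026407625526189804, 0.04197240620851517), 60.84860610961914)
h55 [382.7215 339.0267] 675 [ 0.5419 -0.3071  0.051 ] [ 0.5472 -0.3064  0.0534] ((0.5475860238075256, -0.3067381978034973), (0.15795639157295227, 0.060075487941503525), 85.5382308959961)
h55 [494.0166 421.1646] 905 [ 0.6082 -0.61    0.0551] [ 0.6116 -0.6104  0.0545] ((0.6433443427085876, -0.6092320084571838), (0.20258255302906036, 0.11271148175001144), 71.42437744140625)
```

play_rows([
  {"twist":[0,0,-7.65],"claw":-1},
  {"twist":[0,0,-7.65],"claw":-1},
  {"linear":[-0.022,-0.036,-0.002],"claw":-1},
  {"linear":[-0.022,-0.036,-0.002],"claw":-1},
  {"linear":[-0.022,-0.036,-0.002],"claw":-1},
  {"linear":[-0.022,-0.036,-0.002],"claw":-1},
  {"linear":[-0.022,-0.036,-0.002],"claw":-1},
  {"linear":[-0.022,-0.036,-0.002],"claw":-1},
  {"linear":[-0.022,-0.036,-0.002],"claw":-1},
  {"linear":[-0.022,-0.036,-0.002],"claw":-1},
  {"linear":[-0.022,-0.036,-0.002],"claw":-1},
  {"linear":[-0.022,-0.036,-0.002],"claw":-1},
  {"linear":[-0.022,-0.036,-0.002],"claw":-1},
  {"linear":[-0.022,-0.036,-0.002],"claw":-1},
  {"linear":[-0.022,-0.036,-0.002],"claw":-1},
  {"linear":[-0.022,-0.036,-0.002],"claw":-1},
])

```text
$.increments[0]: bad value
```

```bash
cat >> h.py <<'E'
R0=np.array([[-1,0,0],[0,1,0],[0,0,-1.]])  # tool y=+Y
def plan(p,yaw=0,tilt=0):
    """world goal of TCP; yaw deg about world z from tool-y=+Y; tilt deg: lean tool so that its back end goes to -x"""
    o=ctrl.observe();Rc=R.from_rotvec(o['tool_rot']).as_matrix()
    Rg=R.from_euler('z',yaw,degrees=True).as_matrix()@R.from_euler('y',-tilt,degrees=True).as_matrix()@R0
    print('t',round(o['time'],2),'eef',o['eef_pos'].round(4),'F',o['ft_force'].round(1),'gap',round(o['finger_gap'],3),'q',o['joint_pos'].round(2))
    print('twist deg',R.from_matrix(Rc.T@Rg).as_rotvec(degrees=True).round(2))
    d=np.asarray(p)-o['eef_pos'];print('lin cur tool',(Rc.T@d).round(4),'lin goal tool',(Rg.T@d).round(4))
E
python3 - <<'E'
from h import *
plan([.45,.03,.26])
snap('wrist','w1.png')
E
```

```text
t 0.15 eef [0.1455 0.5302 0.2308] F [-0.5 -0.3 -0.1] gap 1.003 q [ 1.24  0.3   1.52  0.    1.32 -0.07]
twist deg [-5.000e-02 -1.000e-02 -1.534e+01]
lin cur tool [-0.426  -0.4019 -0.0288] lin goal tool [-0.3045 -0.5002 -0.0292]
```

View pics/w1.png

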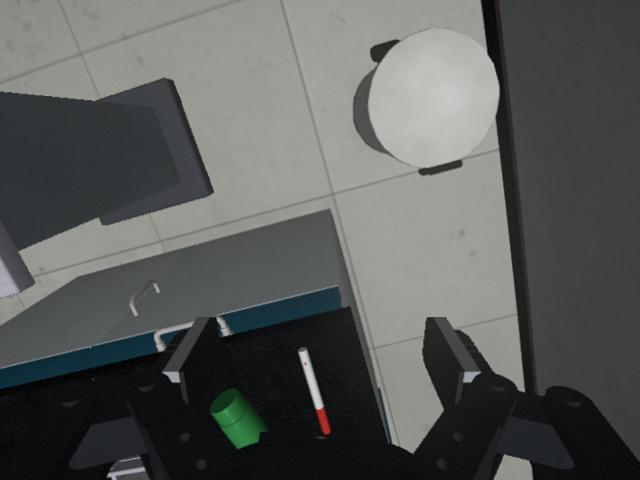

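play_rows([
  {"linear":[0,0,0],"twist":[0,0,-7.67],"claw":-1},
  {"linear":[0,0,0],"twist":[0,0,-7.67],"claw":-1},
  {"linear":[-0.022,-0.036,-0.002],"twist":[0,0,0],"claw":-1},
  {"linear":[-0.022,-0.036,-0.002],"twist":[0,0,0],"claw":-1},
  {"linear":[-0.022,-0.036,-0.002],"twist":[0,0,0],"claw":-1},
  {"linear":[-0.022,-0.036,-0.002],"twist":[0,0,0],"claw":-1},
  {"linear":[-0.022,-0.036,-0.002],"twist":[0,0,0],"claw":-1},
  {"linear":[-0.022,-0.036,-0.002],"twist":[0,0,0],"claw":-1},
  {"linear":[-0.022,-0.036,-0.002],"twist":[0,0,0],"claw":-1},
  {"linear":[-0.022,-0.036,-0.002],"twist":[0,0,0],"claw":-1},
  {"linear":[-0.022,-0.036,-0.002],"twist":[0,0,0],"claw":-1},
  {"linear":[-0.022,-0.036,-0.002],"twist":[0,0,0],"claw":-1},
  {"linear":[-0.022,-0.036,-0.002],"twist":[0,0,0],"claw":-1},
  {"linear":[-0.022,-0.036,-0.002],"twist":[0,0,0],"claw":-1},
  {"linear":[-0.022,-0.036,-0.002],"twist":[0,0,0],"claw":-1},
  {"linear":[-0.022,-0.036,-0.002],"twist":[0,0,0],"claw":-1},
])

```text
time: 1.8
eef_pos: [0.4541, 0.0246, 0.2594]
tool_rot: [0.0, 3.141, 0.0]
ft_force: [-0.2, 0.7, 1.3]
finger_gap: 1.002
```

```bash
python3 - <<'E'
from h import *
plan([.45,.03,.26])
snap('wrist','w1.png')
E
```

```text
t 1.8 eef [0.4541 0.0246 0.2594] F [-0.2  0.7  1.3] gap 1.002 q [-0.03  0.06  1.74  0.    1.34 -1.6 ]
twist deg [ 0.    0.02 -0.01]
lin cur tool [ 0.0041  0.0054 -0.0006] lin goal tool [ 0.0041  0.0054 -0.0006]
```

View pics/w1.png

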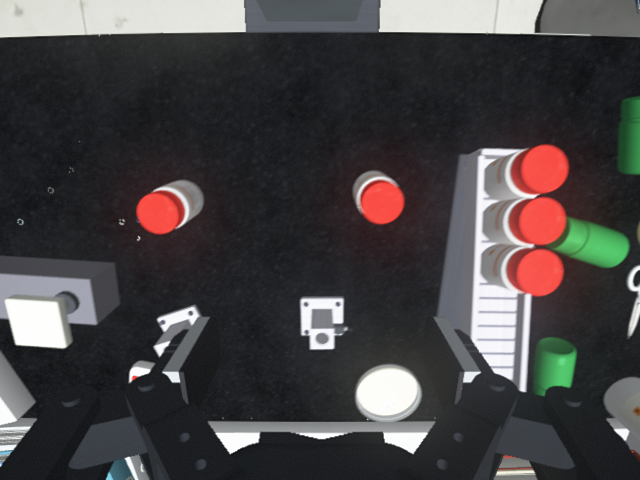

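```bash
python3 - <<'E'
from h import *
np.set_printoptions(precision=4,suppress=True)
g=ld('w1');P=cloud(g)
f=g['frame'][280:360,280:360];cv2.imwrite('pics/c3.png',cv2.cvtColor(cv2.resize(f,(640,640),interpolation=cv2.INTER_CUBIC)[:600],cv2.COLOR_RGB2BGR))
hl=(P[...,2]>0.049)&(P[...,2]<0.061)&(P[...,0]>0.55)&(P[...,0]<0.7)&(abs(P[...,1])<0.1)
q=P[hl];print(len(q),q.mean(0),cv2.minAreaRect(q[:,:2].astype(np.float32)))
hl=(P[...,2]>0.003)&(P[...,2]<0.012)&(P[...,0]>0.55)&(P[...,0]<0.64)&(abs(P[...,1]-.025)<0.04)&(g['frame'].min(-1)>140)
q=P[hl];print(len(q),q.mean(0),cv2.minAreaRect(q[:,:2].astype(np.float32)))
f=g['frame'].astype(int);red=(f[...,0]>180)&(f[...,1]<90)&(f[...,2]<90)
N,L,S,C=cv2.connectedComponentsWithStats(red.astype(np.uint8))
for i in range(1,N):
    if S[i,4]>200:
        q=P[L==i];zt=np.percentile(q[:,2],95);t=q
        print('red',C[i],q.mean(0),zt, cv2.minEnclosingCircle(q[:,:2].astype(np.float32)))
E
```

```text
455 [0.5951 0.0264 0.0551] ((0.5964618921279907, 0.02665417641401291), (0.024867616593837738, 0.02798912301659584), 89.80782318115234)
783 [0.5876 0.0239 0.0091] ((0.5968115925788879, 0.02507297322154045), (0.0528721809387207, 0.053145091980695724), 0.4254261553287506)
red [542.9397 169.451 ] [0.4044 0.2063 0.1078] 0.11114708374806585 ((0.4056127667427063, 0.1548784375190735), 0.13505910336971283)
red [382.1128 202.7033] [0.4395 0.0811 0.0744] 0.07698188692141832 ((0.42083078622817993, 0.0677231103181839), 0.0664328932762146)
red [157.4332 213.0661] [ 0.4498 -0.1312  0.0715] 0.0770682446707664 ((0.42368632555007935, -0.0808435007929802), 0.11820801347494125)
red [540.8858 221.2465] [0.4453 0.2061 0.1187] 0.1227963209452287 ((0.436788946390152, 0.15881632268428802), 0.14983485639095306)
red [539.137  272.4194] [0.486  0.2056 0.1307] 0.13490688415709434 ((0.4710947275161743, 0.1625656634569168), 0.17089273035526276)
```

View pics/c3.png

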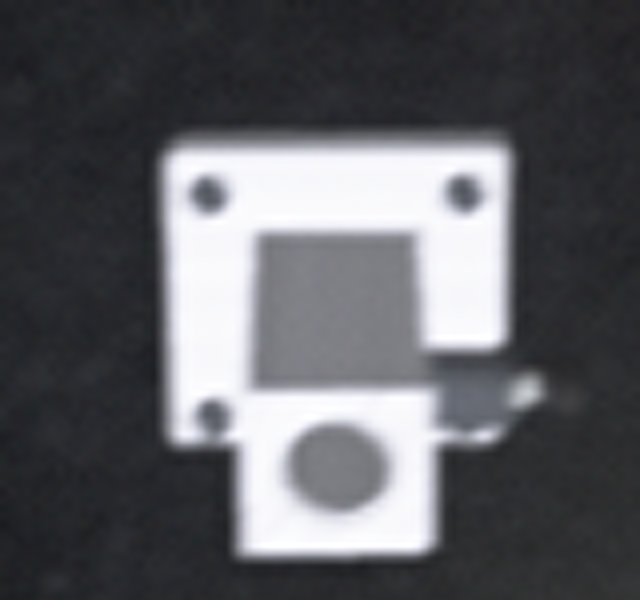

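play_rows([
  {"linear":[-0.0122,-0.035,0.0125],"twist":[0,0,0],"claw":-1},
  {"linear":[-0.0122,-0.035,0.0125],"twist":[0,0,0],"claw":-1},
  {"linear":[-0.0122,-0.035,0.0125],"twist":[0,0,0],"claw":-1},
  {"linear":[-0.0122,-0.035,0.0125],"twist":[0,0,0],"claw":-1},
  {"linear":[-0.0122,-0.035,0.0125],"twist":[0,0,0],"claw":-1},
  {"linear":[-0.0122,-0.035,0.0125],"twist":[0,0,0],"claw":-1},
  {"linear":[-0.0122,-0.035,0.0125],"twist":[0,0,0],"claw":-1},
  {"linear":[-0.0122,-0.035,0.0125],"twist":[0,0,0],"claw":-1},
])

```text
time: 2.65
eef_pos: [0.5513, -0.2551, 0.1585]
tool_rot: [-0.0, -3.141, -0.0]
ft_force: [0.6, 0.2, 0.7]
finger_gap: 1.002
```

```bash
python3 - <<'E'
from h import *
np.set_printoptions(precision=4,suppress=True)
print('bore A',onz(ld('w1'),321.6,337.8,.055))
plan([.5515,-.2555,.16])
g=snap('wrist','w2.png');P=cloud(g);f=g['frame']
m=(P[...,2]>0.096)&(P[...,2]<0.106)&(f.min(-1)>170)
N,L,S,C=cv2.connectedComponentsWithStats(m.astype(np.uint8))
for i in range(1,N):
    if S[i,4]>300:
        q=P[L==i]; cs=cv2.findContours((L==i).astype(np.uint8),0,2)[0][0].reshape(-1,2)
        w=np.array([onz(g,*c,.1)[:2] for c in cs],np.float32)
        print(C[i],S[i],q.mean(0),cv2.minAreaRect(w))
E
```

```text
bore A [0.597 0.025 0.055]
t 2.65 eef [ 0.5513 -0.2551  0.1585] F [0.6 0.2 0.7] gap 1.002 q [-0.49  0.49  1.43  0.    1.22 -2.06]
twist deg [ 0.01 -0.02 -0.01]
lin cur tool [-0.0002 -0.0004 -0.0015] lin goal tool [-0.0002 -0.0004 -0.0015]
[156.4573 260.0088] [ 108  221   95   80 6366] [ 0.5449 -0.3544  0.101 ] ((0.5463138818740845, -0.3549770712852478), (0.05094306543469429, 0.0503058135509491), 0.7153790593147278)
[320.6675 269.7671] [ 279  230   87   81 6342] [ 0.5512 -0.2554  0.101 ] ((0.5526285171508789, -0.2553710639476776), (0.05020628869533539, 0.0508316233754158), 86.37398529052734)
```

View pics/w2.png

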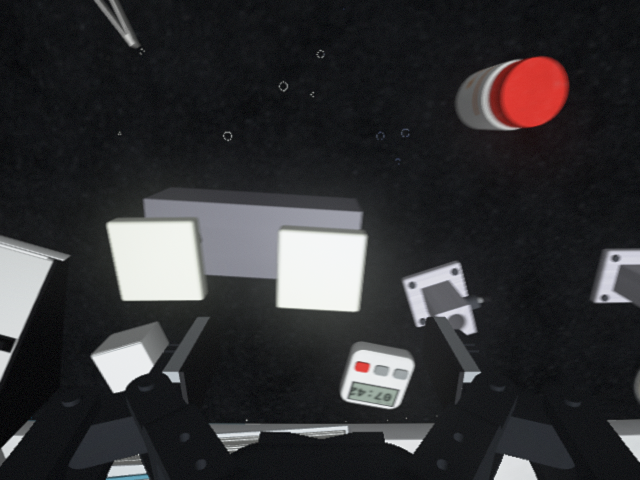

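play_rows([
  {"linear":[-0.001,0,0],"twist":[0,0,3.6],"claw":-1},
  {"linear":[0,0,0.02],"twist":[0,0,0],"claw":-1},
  {"linear":[0,0,0.02],"twist":[0,0,0],"claw":-1},
  {"linear":[0,0,0.02],"twist":[0,0,0],"claw":-1},
  {"linear":[0,0,0.015],"twist":[0,0,0],"claw":-1},
  {"linear":[0,0,0.01],"twist":[0,0,0],"claw":-1},
  {"linear":[0,0,0],"twist":[0,0,0],"claw":-1},
  {"linear":[0,0,0],"twist":[0,0,0],"claw":1},
  {"linear":[0,0,0],"twist":[0,0,0],"claw":1},
  {"linear":[0,0,0],"twist":[0,0,0],"claw":1},
  {"linear":[0,0,0],"twist":[0,0,0],"claw":1},
  {"linear":[0,0,0],"twist":[0,0,0],"claw":1},
  {"linear":[0,0,0],"twist":[0,0,0],"claw":1},
  {"linear":[0,0,0],"twist":[0,0,0],"claw":1},
  {"linear":[0,0,0],"twist":[0,0,0],"claw":1},
], grip_force=70)

```text
time: 4.2
eef_pos: [0.5526, -0.254, 0.0756]
tool_rot: [0.099, 3.138, -0.002]
ft_force: [-0.6, 0.1, 6.0]
finger_gap: 0.594
```

```bash
python3 - <<'E'
from h import *
plan([.552,-.2555,.0735],-3.6)
snap('wrist','w3.png')
E
```

```text
t 4.2 eef [ 0.5526 -0.254   0.0756] F [-0.6  0.1  6. ] gap 0.594 q [-0.49  0.59  1.49 -0.    1.06 -2.  ]
twist deg [-0.05  0.11 -0.01]
lin cur tool [ 0.0005 -0.0016  0.0021] lin goal tool [ 0.0005 -0.0016  0.0021]
```

View pics/w3.png

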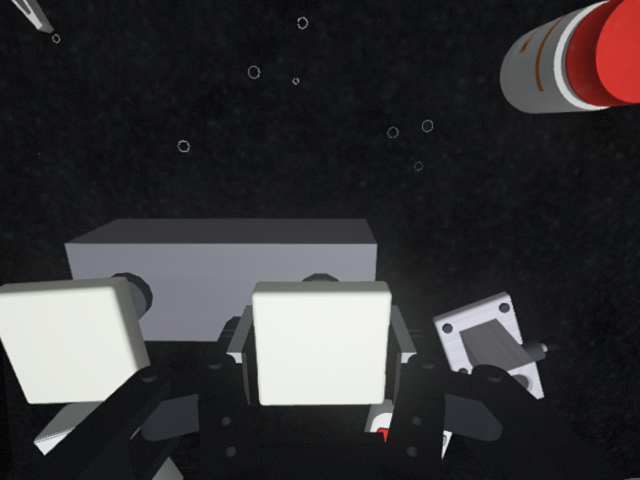

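play_rows([
  {"linear":[0,0,-0.01],"twist":[0,0,0],"claw":1},
  {"linear":[0,0,-0.02],"twist":[0,0,0],"claw":1},
  {"linear":[0,0,-0.02],"twist":[0,0,0],"claw":1},
  {"linear":[0,0,-0.02],"twist":[0,0,0],"claw":1},
  {"linear":[0,0,-0.016],"twist":[0,0,0],"claw":1},
  {"linear":[-0.0106,0.0219,0],"twist":[0,0,0],"claw":1},
  {"linear":[-0.0106,0.0219,0],"twist":[0,0,0],"claw":1},
  {"linear":[-0.0106,0.0219,0],"twist":[0,0,0],"claw":1},
  {"linear":[-0.0106,0.0219,0],"twist":[0,0,0],"claw":1},
  {"linear":[-0.0106,0.0219,0],"twist":[0,0,0],"claw":1},
  {"linear":[0,0,0.005],"twist":[0,0,0],"claw":1},
  {"linear":[0,0,0],"twist":[0,0,0],"claw":1},
])

```text
time: 5.45
eef_pos: [0.6115, -0.1475, 0.1549]
tool_rot: [-0.097, -3.139, -0.0]
ft_force: [-0.4, -0.4, -2.4]
finger_gap: 0.593
```

```bash
python3 - <<'E'
from h import *
plan([.6122,-.148,.155],-3.6)
g=snap('wrist','w4.png');snap('side','s4.png')
f=g['frame'][240:400,220:420];cv2.imwrite('pics/c4.png',cv2.cvtColor(cv2.resize(f,(750,600),interpolation=cv2.INTER_CUBIC),cv2.COLOR_RGB2BGR))
E
```

```text
t 5.45 eef [ 0.6115 -0.1475  0.1549] F [-0.4 -0.4 -2.4] gap 0.593 q [-0.29  0.54  1.36 -0.    1.24 -1.8 ]
twist deg [ 0.01 -0.06  0.04]
lin cur tool [-0.0007 -0.0005 -0.0001] lin goal tool [-0.0007 -0.0005 -0.0001]
```

View pics/w4.png

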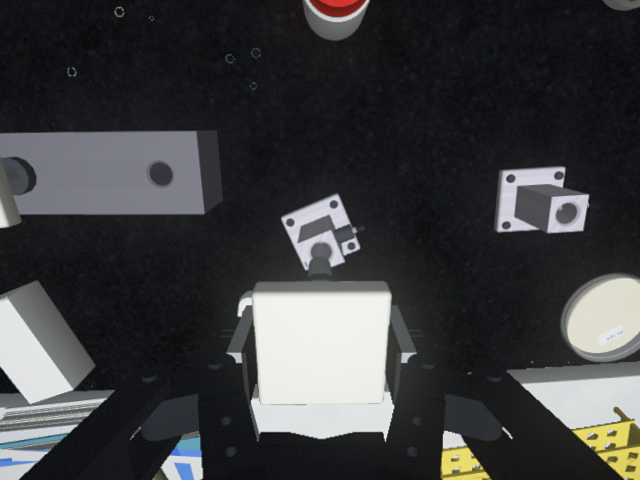

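View pics/c4.png

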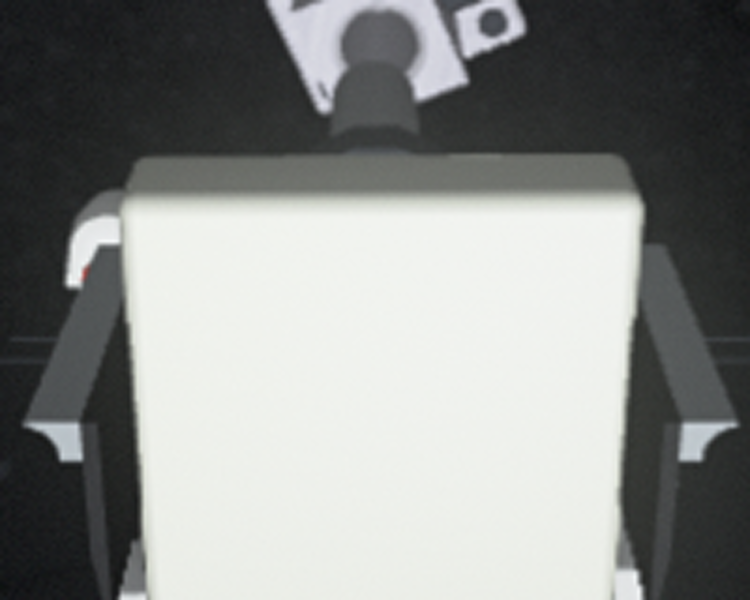

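play_rows([
  {"linear":[0,0,0.011],"twist":[0,0,0],"claw":1},
  {"linear":[0,0,0.01],"twist":[0,0,0],"claw":1},
  {"linear":[0,0,0],"twist":[0,0,0],"claw":1},
])

```text
time: 5.85
eef_pos: [0.6108, -0.1479, 0.132]
tool_rot: [-0.1, -3.137, -0.001]
ft_force: [-0.1, 0.7, -1.3]
finger_gap: 0.592
```

```bash
cat > foot.py <<'E'
import sys
from h import *
np.set_printoptions(precision=4,suppress=True)
fn=sys.argv[1]
g=snap('wrist',fn+'.png');f=g['frame'];o=ctrl.observe();print(o['eef_pos'],o['ft_force'].round(1))
P=cloud(g)
c=f[200:290,260:380];cv2.imwrite('pics/c_'+fn+'.png',cv2.cvtColor(cv2.resize(c,(800,600),interpolation=cv2.INTER_CUBIC),cv2.COLOR_RGB2BGR))
# plate top
m=(f.min(-1)>195);m[:270]=0
N,L,S,C=cv2.connectedComponentsWithStats(m.astype(np.uint8));i=L[340,320]
q=P[L==i];zt=np.median(q[:,2]);cs=cv2.findContours((L==i).astype(np.uint8),0,2)[0][0].reshape(-1,2)
w=np.array([onz(g,*c,zt)[:2] for c in cs],np.float32);print('plate',S[i],zt,cv2.minAreaRect(w),q.mean(0))
E
python3 foot.py w5
```

```text
[ 0.6113 -0.1479  0.1331] [ 0.2  0.3 -1.1]
plate [  253   293   138   112 14270] 0.1575694235604162 ((0.6105991005897522, -0.14793561398983002), (0.05033691227436066, 0.050423186272382736), 86.32429504394531) [ 0.6087 -0.1479  0.158 ]
```

View pics/c_w5.png

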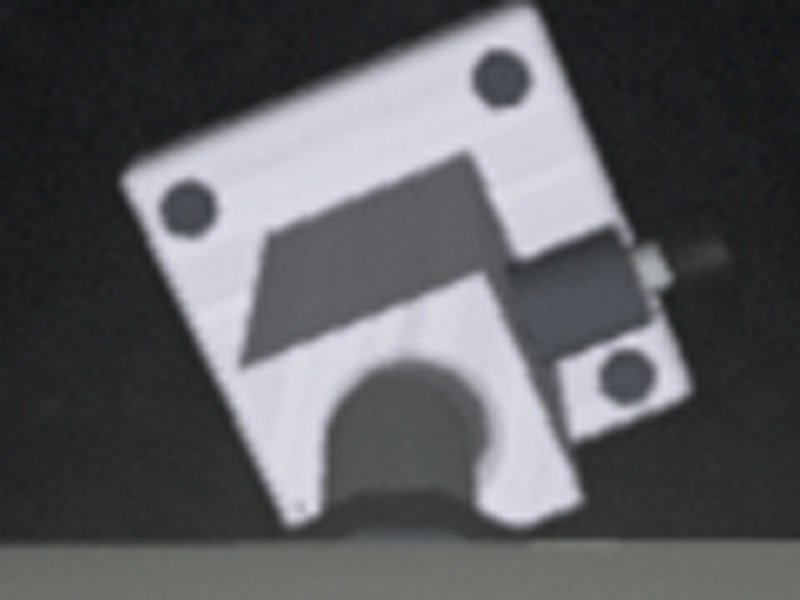

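```bash
python3 - <<'E'
from h import *
g=ld('w5')
px=lambda x,y,s=6.667,u0=260,v0=200:(u0+(x+.5)/s-.5,v0+(y+.5)/s-.5)
print('near edge',onz(g,*px(409,360),.055),'right edge',onz(g,*px(492,438),.055),'left foot',onz(g,*px(325,450),.063))
f=g['frame'][235:280,300:345].astype(float).mean(-1);f=np.clip((f-40)*3.2,0,255).astype(np.uint8)
cv2.imwrite('pics/c5e.png',cv2.resize(f,(600,600),interpolation=cv2.INTER_CUBIC))
g4=ld('w4');f=g4['frame'][225:290,295:360].astype(float).mean(-1);f=np.clip((f-40)*2.5,0,255).astype(np.uint8)
cv2.imwrite('pics/c4e.png',cv2.resize(f,(600,600),interpolation=cv2.INTER_CUBIC))
E
```

```text
near edge [ 0.60689473 -0.14773658  0.055     ] right edge [ 0.61561108 -0.14005787  0.055     ] left foot [ 0.61264079 -0.15615742  0.063     ]
```

View pics/c5e.png

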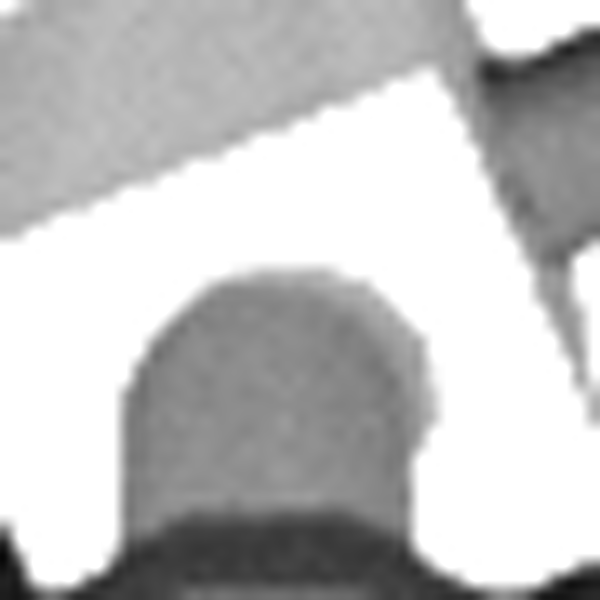

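View pics/c4e.png

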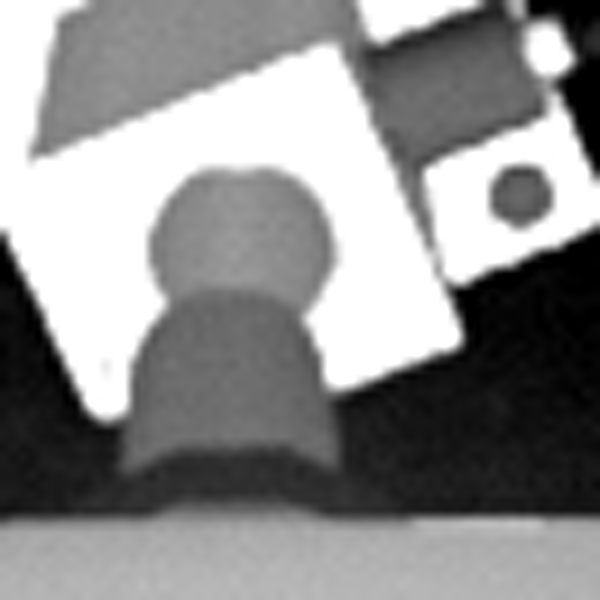

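```bash
python3 - <<'E'
from h import *
np.set_printoptions(precision=4,suppress=True)
def px(x,y,s,u0,v0): return (u0+(x+.5)/s-.5,v0+(y+.5)/s-.5)
g=ld('w4')
a=lambda x,y,z:onz(g,*px(x,y,600/65,295,225),z)
print('w4 bore L,R,T',a(150,245,.055),a(337,245,.055),a(240,165,.055),'foot T,L,R',a(225,290,.0855),a(133,360,.09),a(322,360,.09), 'plateL/R')
g=ld('w5')
a=lambda x,y,z:onz(g,*px(x,y,600/45,300,235),z)
print('w5 bore T,R',a(295,265,.055),a(438,400,.055),'foot T',a(270,284,.0626),'L,R',a(122,420,.0635),a(412,420,.0635))
E
```

```text
w4 bore L,R,T [ 0.6136 -0.1551  0.055 ] [ 0.6145 -0.1405  0.055 ] [ 0.6075 -0.1477  0.055 ] foot T,L,R [ 0.6065 -0.1486  0.0855] [ 0.6095 -0.155   0.09  ] [ 0.6103 -0.1423  0.09  ] plateL/R
w5 bore T,R [ 0.6075 -0.1473  0.055 ] [ 0.615  -0.1407  0.055 ] foot T [ 0.6056 -0.1484  0.0626] L,R [ 0.6118 -0.1558  0.0635] [ 0.6126 -0.1421  0.0635]
```

play_rows([
  {"linear":[-0.0029,0.001,0],"twist":[0,0,0],"claw":1},
  {"linear":[0,0,0.005],"twist":[0,0,0],"claw":1},
  {"linear":[0,0,0],"twist":[0,0,0],"claw":1},
])

```text
time: 6.2
eef_pos: [0.6147, -0.1468, 0.1287]
tool_rot: [-0.099, -3.139, -0.0]
ft_force: [0.3, 0.8, -1.2]
finger_gap: 0.591
```

```bash
cat >> foot.py <<'E'
f=g['frame'][235:280,300:345].astype(float).mean(-1);f=np.clip((f-40)*3.2,0,255).astype(np.uint8)
cv2.imwrite('pics/e_'+fn+'.png',cv2.resize(f,(600,600),interpolation=cv2.INTER_CUBIC))
E
python3 foot.py w6
```

```text
[ 0.6147 -0.1468  0.1289] [ 0.2 -0.1 -2.4]
plate [  253   293   138   112 14271] 0.15417927118685573 ((0.6143813133239746, -0.14685194194316864), (0.05036333203315735, 0.05051881819963455), 86.39582824707031) [ 0.6124 -0.1468  0.1547]
```

View pics/e_w6.png

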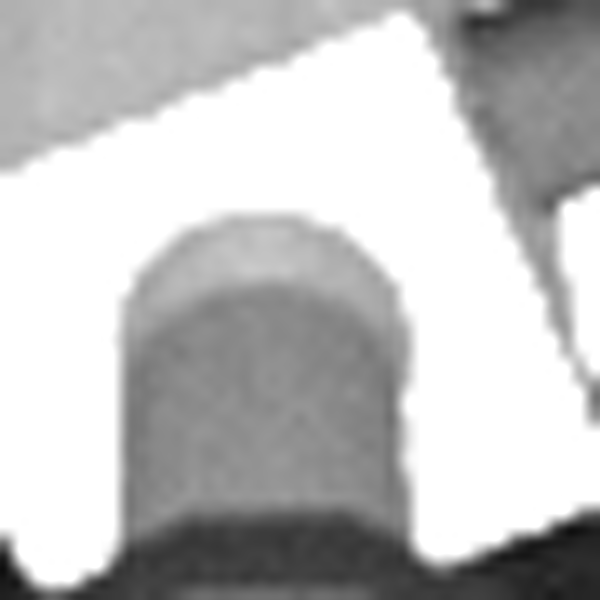

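```bash
python3 - <<'E'
from h import *
np.set_printoptions(precision=4,suppress=True)
def px(x,y,s,u0,v0): return (u0+(x+.5)/s-.5,v0+(y+.5)/s-.5)
g=ld('w6')
a=lambda x,y,z:onz(g,*px(x,y,600/45,300,235),z)
print('bore T,R',a(265,214,.055)+[.0077,0,0],a(412,350,.055)-[0,.0077,0],'foot T',[a(265,284,z)+[.007,0,0] for z in(.0585,.060,.061)],'L,R',a(122,420,.0625),a(408,420,.0625))
g=ld('w5')
print('w5','bore T,R',a(295,265,.055)+[.0077,0,0],a(438,400,.055)-[0,.0077,0],'foot T',[a(265,284,z)+[.007,0,0] for z in(.0626,.064,.065)])
E
```

```text
bore T,R [ 0.6153 -0.1475  0.055 ] [ 0.615  -0.1485  0.055 ] foot T [array([ 0.6169, -0.1476,  0.0585]), array([ 0.6163, -0.1476,  0.06  ]), array([ 0.616 , -0.1475,  0.061 ])] L,R [ 0.6148 -0.1547  0.0625] [ 0.6157 -0.1412  0.0625]
w5 bore T,R [ 0.6152 -0.1473  0.055 ] [ 0.615  -0.1484  0.055 ] foot T [array([ 0.6126, -0.1486,  0.0626]), array([ 0.6121, -0.1486,  0.064 ]), array([ 0.6118, -0.1485,  0.065 ])]
```

play_rows([
  {"linear":[0.001,0,0],"twist":[0,0,0],"claw":1},
  {"linear":[0,0,0.003],"twist":[0,0,0],"claw":1},
  {"linear":[0,0,0.003],"twist":[0,0,0],"claw":1},
  {"linear":[0,0,0.002],"twist":[0,0,0],"claw":1},
  {"linear":[0,0,0],"twist":[0,0,0],"claw":1},
])

```text
time: 6.75
eef_pos: [0.6137, -0.1468, 0.1208]
tool_rot: [-0.099, -3.139, -0.0]
ft_force: [0.3, 0.6, -1.1]
finger_gap: 0.596
```

play_rows([
  {"linear":[0,0,0.005],"twist":[0,0,0],"claw":1},
  {"linear":[0,0,0.005],"twist":[0,0,0],"claw":1},
  {"linear":[0,0,0.005],"twist":[0,0,0],"claw":1},
  {"linear":[0,0,0.005],"twist":[0,0,0],"claw":1},
])

```text
time: 7.15
eef_pos: [0.6139, -0.1469, 0.1009]
tool_rot: [0.099, 3.14, -0.0]
ft_force: [0.0, -0.7, 6.4]
finger_gap: 0.591
```

play_rows([
  {"linear":[0,0,0.005],"twist":[0,0,0],"claw":1},
  {"linear":[0,0,0.005],"twist":[0,0,0],"claw":1},
  {"linear":[0,0,0.005],"twist":[0,0,0],"claw":1},
  {"linear":[0,0,0.003],"twist":[0,0,0],"claw":1},
])

```text
time: 7.55
eef_pos: [0.6138, -0.147, 0.0827]
tool_rot: [-0.099, -3.14, 0.0]
ft_force: [0.6, -3.6, 0.8]
finger_gap: 0.594
```

play_rows([
  {"linear":[0,0,0.002],"twist":[0,0,0],"claw":1},
  {"linear":[0,0,0.002],"twist":[0,0,0],"claw":1},
  {"linear":[0,0,0],"twist":[0,0,0],"claw":1},
])

```text
time: 7.85
eef_pos: [0.6141, -0.147, 0.0806]
tool_rot: [0.099, 3.139, -0.001]
ft_force: [-3.5, -3.1, 10.3]
finger_gap: 0.592
```

play_rows([
  {"linear":[0,0,0.002],"twist":[0,0,0],"claw":1},
  {"linear":[0,0,0],"twist":[0,0,0],"claw":1},
])

```text
time: 8.05
eef_pos: [0.6146, -0.1471, 0.0805]
tool_rot: [0.099, 3.137, -0.001]
ft_force: [-9.7, -0.9, 26.2]
finger_gap: 0.595
```

play_rows([
  {"linear":[0,0,-0.003],"twist":[0,0,0],"claw":1},
  {"linear":[0,0,0],"twist":[0,0,0],"claw":-1},
  {"linear":[0,0,0],"twist":[0,0,0],"claw":-1},
  {"linear":[0,0,0],"twist":[0,0,0],"claw":-1},
  {"linear":[0,0,0],"twist":[0,0,0],"claw":-1},
  {"linear":[0,0,-0.02],"twist":[0,0,0],"claw":-1},
  {"linear":[0,0,-0.03],"twist":[0,0,0],"claw":-1},
  {"linear":[0,0,-0.03],"twist":[0,0,0],"claw":-1},
  {"linear":[0,0,0],"twist":[0,0,-3.6],"claw":-1},
])

```text
time: 8.95
eef_pos: [0.6153, -0.1471, 0.1647]
tool_rot: [-0.001, 3.135, -0.003]
ft_force: [0.5, 1.0, 0.0]
finger_gap: 0.999
```

```bash
cat > pl.py <<'E'
import sys
from h import *
np.set_printoptions(precision=4,suppress=True)
def plates(g,lo=.095,hi=.112,thr=170):
    P=cloud(g);f=g['frame'];m=(P[...,2]>lo)&(P[...,2]<hi)&(f.min(-1)>thr)
    N,L,S,C=cv2.connectedComponentsWithStats(m.astype(np.uint8))
    for i in range(1,N):
        if S[i,4]>300 and S[i,4]<20000:
            q=P[L==i];zt=np.median(q[:,2]); A=np.c_[q[:,:2],np.ones(len(q))];n=np.linalg.lstsq(A,q[:,2],rcond=None)[0]
            cs=cv2.findContours((L==i).astype(np.uint8),0,2)[0][0].reshape(-1,2)
            w=np.array([onz(g,*c,zt)[:2] for c in cs],np.float32)
            print(C[i].round(),S[i,4],q.mean(0),'z',round(float(zt),4),'slope',n[:2],cv2.minAreaRect(w))
if __name__=='__main__':
    plan([.546,-.3548,.16]);plates(snap('wrist',sys.argv[1]+'.png'))
E
python3 pl.py w7
```

```text
t 8.95 eef [ 0.6153 -0.1471  0.1647] F [0.5 1.  0. ] gap 0.999 q [-0.29  0.54  1.35  0.    1.25 -1.86]
twist deg [-0.1   0.36  0.02]
lin cur tool [ 0.0694 -0.2077  0.0047] lin goal tool [ 0.0693 -0.2077  0.0047]
[  6. 175.] 623 [ 0.5582 -0.3318  0.1009] z 0.101 slope [0.009  0.0138] ((0.5542334318161011, -0.32879331707954407), (0.010255051776766777, 0.038569942116737366), 73.95706176757812)
[319. 266.] 6561 [ 0.6132 -0.1486  0.1068] z 0.1068 slope [ 0.0005 -0.0002] ((0.6141409873962402, -0.14867793023586273), (0.051165588200092316, 0.051026519387960434), 86.53668212890625)
[ 10. 441.] 316 [ 0.7676 -0.3955  0.0977] z 0.0977 slope [-0.0036  0.0031] ((0.766796886920929, -0.39663052558898926), (0.014897271990776062, 0.03256848827004433), 49.796966552734375)
```

View pics/w7.png

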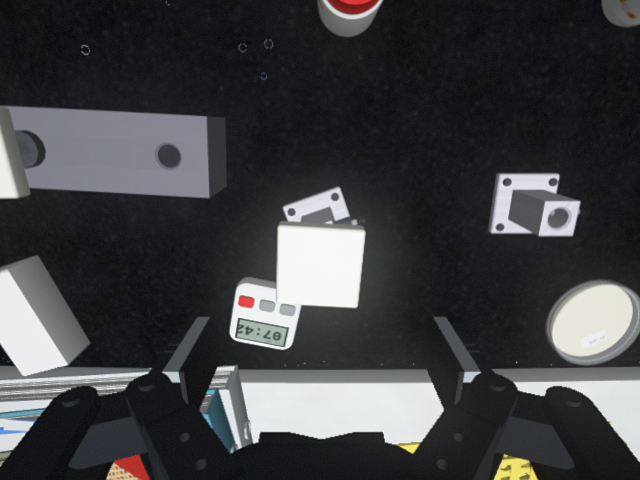

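play_rows([
  {"linear":[0.0116,-0.0346,0],"twist":[-0.1,0.36,0],"claw":-1},
  {"linear":[0.0116,-0.0346,0],"twist":[0,0,0],"claw":-1},
  {"linear":[0.0116,-0.0346,0],"twist":[0,0,0],"claw":-1},
  {"linear":[0.0116,-0.0346,0],"twist":[0,0,0],"claw":-1},
  {"linear":[0.0116,-0.0346,0],"twist":[0,0,0],"claw":-1},
  {"linear":[0.0116,-0.0346,0],"twist":[0,0,0],"claw":-1},
  {"linear":[0,0,0.015],"twist":[0,0,0],"claw":-1},
])

```text
time: 9.7
eef_pos: [0.5429, -0.3584, 0.146]
tool_rot: [-0.008, -3.137, 0.0]
ft_force: [0.4, 1.1, -0.5]
finger_gap: 0.998
```

```bash
python3 pl.py w8
```

```text
t 9.7 eef [ 0.5429 -0.3584  0.146 ] F [ 0.4  1.1 -0.5] gap 0.998 q [-0.64  0.6   1.3  -0.    1.25 -2.2 ]
twist deg [-0.   -0.27 -0.29]
lin cur tool [-0.0031  0.0036 -0.014 ] lin goal tool [-0.0031  0.0036 -0.014 ]
[328. 281.] 7179 [ 0.5444 -0.3543  0.101 ] z 0.101 slope [ 0.0025 -0.0001] ((0.5453882217407227, -0.3543429970741272), (0.051091812551021576, 0.05081895366311073), 89.96283721923828)
[625. 385.] 1852 [ 0.6159 -0.1653  0.1069] z 0.1069 slope [0.0028 0.0048] ((0.6151987910270691, -0.16887137293815613), (0.056106388568878174, 0.025021441280841827), 16.84392738342285)
```

play_rows([
  {"linear":[-0.0026,0.0039,0.01],"twist":[0,-0.2,0],"claw":-1},
  {"linear":[0,0,0.02],"twist":[0,0,0],"claw":-1},
  {"linear":[0,0,0.02],"twist":[0,0,0],"claw":-1},
  {"linear":[0,0,0.015],"twist":[0,0,0],"claw":-1},
  {"linear":[0,0,0.007],"twist":[0,0,0],"claw":-1},
  {"linear":[0,0,0],"twist":[0,0,0],"claw":-1},
  {"linear":[0,0,0],"twist":[0,0,0],"claw":1},
  {"linear":[0,0,0],"twist":[0,0,0],"claw":1},
  {"linear":[0,0,0],"twist":[0,0,0],"claw":1},
  {"linear":[0,0,0],"twist":[0,0,0],"claw":1},
  {"linear":[0,0,0],"twist":[0,0,0],"claw":1},
  {"linear":[0,0,0],"twist":[0,0,0],"claw":1},
  {"linear":[0,0,0],"twist":[0,0,0],"claw":1},
])

```text
time: 11.05
eef_pos: [0.5469, -0.3508, 0.0748]
tool_rot: [-0.0, -3.141, -0.001]
ft_force: [0.5, -0.3, 4.7]
finger_gap: 0.591
```

```bash
python3 - <<'E'
from h import *
plan([.5455,-.3545,.0745])
g=snap('wrist','w9.png')
E
```

```text
t 11.05 eef [ 0.5469 -0.3508  0.0748] F [ 0.5 -0.3  4.7] gap 0.591 q [-0.63  0.67  1.35 -0.    1.12 -2.2 ]
twist deg [ 0.03 -0.06 -0.01]
lin cur tool [ 0.0014 -0.0037  0.0003] lin goal tool [ 0.0014 -0.0037  0.0003]
```

View pics/w9.png

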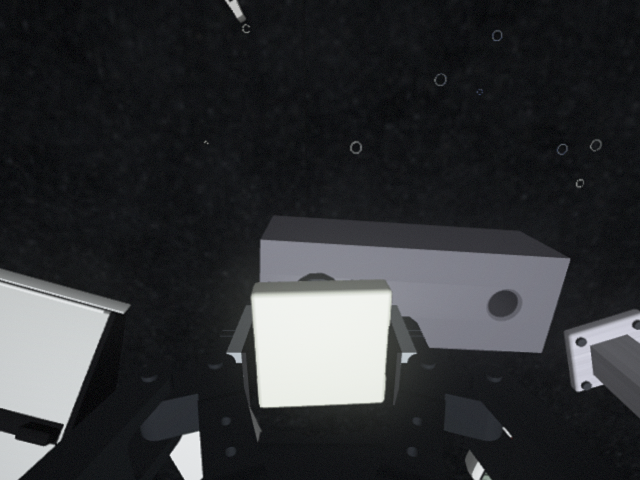

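play_rows([
  {"linear":[0,0,-0.02],"twist":[0,0,0],"claw":1},
  {"linear":[0,0,-0.03],"twist":[0,0,0],"claw":1},
  {"linear":[0,0,-0.04],"twist":[0,0,0],"claw":1},
  {"linear":[0,0,-0.04],"twist":[0,0,0],"claw":1},
  {"linear":[-0.0049,0.0377,0],"twist":[0,0,0],"claw":1},
  {"linear":[-0.0049,0.0377,0],"twist":[0,0,0],"claw":1},
  {"linear":[-0.0049,0.0377,0],"twist":[0,0,0],"claw":1},
  {"linear":[-0.0049,0.0377,0],"twist":[0,0,0],"claw":1},
  {"linear":[-0.0049,0.0377,0],"twist":[0,0,0],"claw":1},
  {"linear":[-0.0049,0.0377,0],"twist":[0,0,0],"claw":1},
  {"linear":[-0.0049,0.0377,0],"twist":[0,0,0],"claw":1},
  {"linear":[-0.0049,0.0377,0],"twist":[0,0,0],"claw":1},
  {"linear":[-0.0049,0.0377,0],"twist":[0,0,0],"claw":1},
  {"linear":[-0.0049,0.0377,0],"twist":[0,0,0],"claw":1},
  {"linear":[0,0,0],"twist":[0,0,0],"claw":1},
  {"linear":[0,0,0.03],"twist":[0,0,0],"claw":1},
  {"linear":[0,0,0.03],"twist":[0,0,0],"claw":1},
  {"linear":[0,0,0.012],"twist":[0,0,0],"claw":1},
  {"linear":[0,0,0],"twist":[0,0,0],"claw":1},
  {"linear":[0,0,0],"twist":[0,0,0],"claw":1},
])

```text
time: 13.1
eef_pos: [0.5962, 0.0262, 0.1332]
tool_rot: [-0.001, -3.14, -0.003]
ft_force: [0.1, 0.5, -1.1]
finger_gap: 0.593
```

```bash
python3 -c "
from h import *
plan([.5956,.026,.13])"; python3 foot.py w10
```

```text
t 13.1 eef [0.5962 0.0262 0.1332] F [ 0.1  0.5 -1.1] gap 0.593 q [-0.02  0.5   1.49  0.    1.16 -1.59]
twist deg [ 0.1  -0.07 -0.03]
lin cur tool [ 0.0006 -0.0002  0.0032] lin goal tool [ 0.0006 -0.0002  0.0032]
[0.5964 0.0263 0.1336] [-0.2 -0.4 -0.5]
plate [  252   292   139   115 14585] 0.16004007728261124 ((0.5953355431556702, 0.026081731542944908), (0.05025972053408623, 0.051331788301467896), 89.98257446289062) [0.5931 0.0261 0.1605]
```

View pics/e_w10.png

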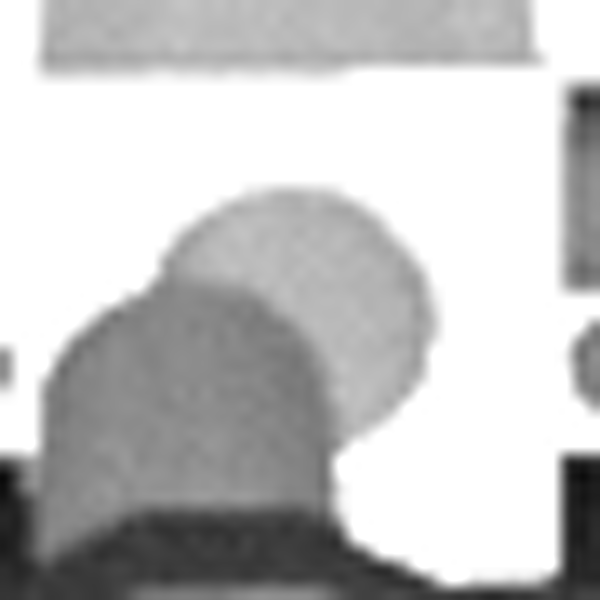

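View pics/w10.png

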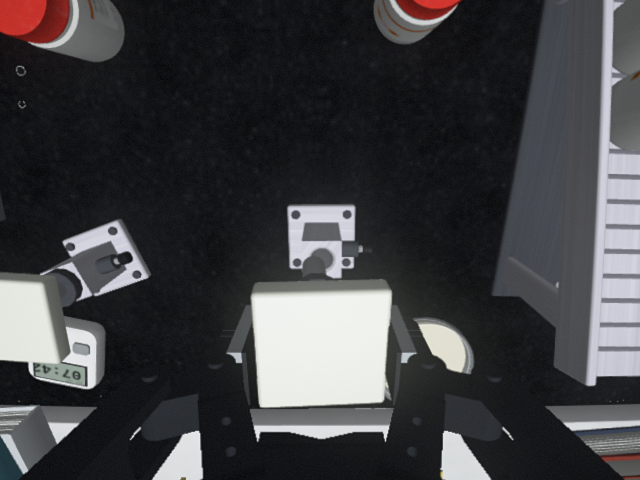

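```bash
python3 - <<'E'
from h import *
np.set_printoptions(precision=4,suppress=True)
for n in ['w6','w10']:
    g=ld(n);f=g['frame'];P=cloud(g);m=(f.min(-1)>195);m[:270]=0
    N,L,S,C=cv2.connectedComponentsWithStats(m.astype(np.uint8));i=L[340,320]
    q=P[L==i];A=np.c_[q[:,:2],np.ones(len(q))];print(n,np.linalg.lstsq(A,q[:,2],rcond=None)[0])
def px(x,y,s,u0,v0): return (u0+(x+.5)/s-.5,v0+(y+.5)/s-.5)
g=ld('w10')
a=lambda x,y,z:onz(g,*px(x,y,600/45,300,235),z)
print('bore T,R',a(295,185,.055)+[.0077,0,0],a(437,315,.055)-[0,.0077,0],'foot T',[a(190,284,z)+[.007,0,0] for z in(.064,.065)],'L,R',a(45,400,.066),a(328,400,.066))
E
```

```text
w6 [-0.1909 -0.0013  0.2714]
w10 [-0.1754 -0.0576  0.2661]
bore T,R [0.597  0.0267 0.055 ] [0.5961 0.026  0.055 ] foot T [array([0.5981, 0.0217, 0.064 ]), array([0.5978, 0.0217, 0.065 ])] L,R [0.5962 0.0148 0.066 ] [0.5962 0.0282 0.066 ]
```

play_rows([
  {"linear":[0.001,0.0009,0],"twist":[-3.2,0,0],"claw":1},
  {"linear":[0,0,0.004],"twist":[0,0,0],"claw":1},
  {"linear":[0,0,0],"twist":[0,0,0],"claw":1},
  {"linear":[0,0,0],"twist":[0,0,0],"claw":1},
])

```text
time: 13.55
eef_pos: [0.5948, 0.0277, 0.1282]
tool_rot: [-0.0, -3.138, -0.089]
ft_force: [-0.4, -0.1, -1.0]
finger_gap: 0.593
```

```bash
python3 -c "
from h import *
plan([.5956,.026,.13])"; python3 foot.py w11
```

```text
t 13.55 eef [0.5948 0.0277 0.1282] F [-0.4 -0.1 -1. ] gap 0.593 q [-0.04  0.5   1.49  0.06  1.15 -1.63]
twist deg [ 3.24 -0.14 -0.  ]
lin cur tool [-0.0008 -0.0016 -0.0019] lin goal tool [-0.0008 -0.0017 -0.0018]
[0.5948 0.0278 0.1282] [-1.4  0.2 -2. ]
plate [  252   292   139   115 14615] 0.15494990800141772 ((0.5935922861099243, 0.02754328027367592), (0.05012347549200058, 0.052617598325014114), 0.14073340594768524) [0.5922 0.0263 0.1549]
```

View pics/e_w11.png

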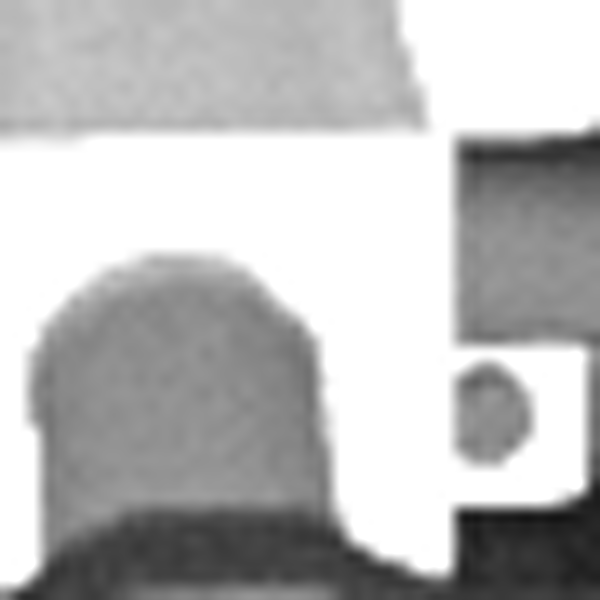

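```bash
python3 - <<'E'
from h import *
np.set_printoptions(precision=4,suppress=True)
def px(x,y,s,u0,v0): return (u0+(x+.5)/s-.5,v0+(y+.5)/s-.5)
g=ld('w11')
a=lambda x,y,z:onz(g,*px(x,y,600/45,300,235),z)
print('bore T,L',a(178,252,.055)+[.0077,0,0],a(32,395,.055)+[0,.0077,0],'foot T',[a(185,280,z)+[.007,0,0] for z in(.059,.060)],'L,R',a(45,430,.061),a(327,430,.061))
E
```

```text
bore T,L [0.597  0.0266 0.055 ] [0.5966 0.0271 0.055 ] foot T [array([0.5963, 0.0268, 0.059 ]), array([0.596 , 0.0267, 0.06  ])] L,R [0.596 0.02  0.061] [0.5963 0.0334 0.061 ]
```

play_rows([
  {"linear":[-0.0008,0,0],"twist":[0,0,0],"claw":1},
  {"linear":[0,-0.0002,0.003],"twist":[0,0,0],"claw":1},
  {"linear":[0,-0.0002,0.003],"twist":[0,0,0],"claw":1},
  {"linear":[0,-0.0001,0.002],"twist":[0,0,0],"claw":1},
  {"linear":[0,0,0],"twist":[0,0,0],"claw":1},
])

```text
time: 14.1
eef_pos: [0.5955, 0.0277, 0.1196]
tool_rot: [-0.0, -3.138, -0.09]
ft_force: [1.0, 0.2, -0.6]
finger_gap: 0.593
```

play_rows([
  {"linear":[0,-0.0003,0.005],"twist":[0,0,0],"claw":1},
  {"linear":[0,-0.0003,0.005],"twist":[0,0,0],"claw":1},
  {"linear":[0,-0.0003,0.005],"twist":[0,0,0],"claw":1},
  {"linear":[0,-0.0003,0.005],"twist":[0,0,0],"claw":1},
])

```text
time: 14.5
eef_pos: [0.5956, 0.0276, 0.0995]
tool_rot: [-0.0, -3.138, -0.09]
ft_force: [3.7, -0.8, 8.1]
finger_gap: 0.59
```

play_rows([
  {"linear":[0,-0.0003,0.005],"twist":[0,0,0],"claw":1},
  {"linear":[0,-0.0003,0.005],"twist":[0,0,0],"claw":1},
  {"linear":[0,-0.0003,0.004],"twist":[0,0,0],"claw":1},
  {"linear":[0,0,0],"twist":[0,0,0],"claw":1},
])

```text
time: 14.9
eef_pos: [0.5954, 0.0274, 0.085]
tool_rot: [-0.0, -3.138, -0.09]
ft_force: [6.6, -1.5, -4.6]
finger_gap: 0.591
```

play_rows([
  {"linear":[0,-0.0001,0.003],"twist":[0,0,0],"claw":1},
  {"linear":[0,-0.0001,0.002],"twist":[0,0,0],"claw":1},
  {"linear":[0,0,0.002],"twist":[0,0,0],"claw":1},
  {"linear":[0,0,0],"twist":[0,0,0],"claw":1},
])

```text
time: 15.3
eef_pos: [0.596, 0.0275, 0.0793]
tool_rot: [-0.0, -3.139, -0.09]
ft_force: [5.0, -2.4, 7.0]
finger_gap: 0.596
```

play_rows([
  {"linear":[0,0,0.002],"twist":[0,0,0],"claw":1},
  {"linear":[0,0,0.001],"twist":[0,0,0],"claw":1},
  {"linear":[0,0,0],"twist":[0,0,0],"claw":1},
])

```text
time: 15.6
eef_pos: [0.5966, 0.0275, 0.0791]
tool_rot: [0.0, 3.139, 0.09]
ft_force: [-6.5, -3.9, 34.3]
finger_gap: 0.591
```

play_rows([
  {"linear":[0,0,-0.003],"twist":[0,0,0],"claw":1},
  {"linear":[0,0,0],"twist":[0,0,0],"claw":-1},
  {"linear":[0,0,0],"twist":[0,0,0],"claw":-1},
  {"linear":[0,0,0],"twist":[0,0,0],"claw":-1},
  {"linear":[0,0,0],"twist":[0,0,0],"claw":-1},
  {"linear":[0,0,-0.02],"twist":[0,0,0],"claw":-1},
  {"linear":[0,0,-0.03],"twist":[0,0,0],"claw":-1},
  {"linear":[0,0,-0.03],"twist":[0,0,0],"claw":-1},
  {"linear":[0,0,-0.01],"twist":[3.2,0,0],"claw":-1},
  {"linear":[0,0,0],"twist":[0,0,0],"claw":-1},
  {"linear":[0,0,0],"twist":[0,0,0],"claw":-1},
])

```text
time: 16.7
eef_pos: [0.5952, 0.0229, 0.1677]
tool_rot: [0.001, -3.138, -0.005]
ft_force: [0.2, -0.2, -0.1]
finger_gap: 0.997
```

```bash
python3 pl.py w12; python3 -c "
from h import *;from pl import plates
g=snap('top','t12.png');plates(g);g=snap('side','s12.png');plates(g)"
```

```text
t 16.7 eef [0.5952 0.0229 0.1677] F [ 0.2 -0.2 -0.1] gap 0.997 q [-0.02  0.46  1.46  0.    1.23 -1.6 ]
twist deg [ 0.18 -0.23  0.03]
lin cur tool [ 0.0494 -0.3776  0.0068] lin goal tool [ 0.0492 -0.3777  0.0077]
[326. 267.] 6386 [0.5947 0.0258 0.1068] z 0.1068 slope [0.0102 0.0001] ((0.5956292748451233, 0.025824163109064102), (0.05097559094429016, 0.05108620971441269), 86.50933837890625)
[579. 314.] 2101 [0.6321 0.1983 0.1002] z 0.0993 slope [ 0.1271 -0.2434] ((0.6164121031761169, 0.1994079351425171), (0.0902169793844223, 0.04032081738114357), 12.427033424377441)
[637. 300.] 305 [0.6182 0.2302 0.106 ] z 0.1068 slope [ 0.2947 -0.3208] ((0.6113654375076294, 0.22841770946979523), (0.06502953916788101, 0.004072990268468857), 13.242262840270996)
[ 54. 294.] 5540 [ 0.6133 -0.1476  0.1069] z 0.1069 slope [-0.0012 -0.001 ] ((0.6143153309822083, -0.1478329300880432), (0.0512286052107811, 0.05124399811029434), 86.51402282714844)
[186. 148.] 876 [0.7869 0.3375 0.102 ] z 0.102 slope [-0.0341 -0.002 ] ((0.7874008417129517, 0.33415964245796204), (0.02280343510210514, 0.2193470597267151), 0.7188047
[... 217 characters left out ...]
0.6006  0.1008] z 0.0989 slope [ 0.5058 -0.1532] ((0.6764382719993591, -0.6167191863059998), (0.18939562141895294, 0.039674367755651474), 72.97179412841797)
[388. 220.] 454 [ 0.6134 -0.148   0.1066] z 0.1066 slope [0.0024 0.0029] ((0.6124229431152344, -0.14819833636283875), (0.04992886632680893, 0.05301666259765625), 88.71794891357422)
[318. 228.] 304 [0.5937 0.0235 0.1057] z 0.106 slope [-0.0142 -0.0199] ((0.5937612056732178, 0.023182837292551994), (0.05295945331454277, 0.051410384476184845), 84.87772369384766)
[365. 269.] 346 [ 0.6127 -0.1508  0.1057] z 0.1058 slope [-0.0209 -0.0095] ((0.6129621267318726, -0.15038512647151947), (0.05227327719330788, 0.05130939930677414), 86.40035247802734)
```

View pics/w12.png

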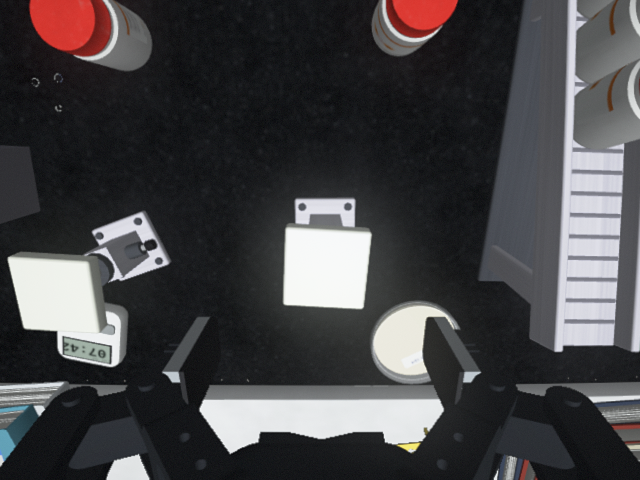

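play_rows([
  {"linear":[0,0,-0.03],"twist":[0,0,0],"claw":-1},
  {"linear":[0.02,0.0184,-0.03],"twist":[0,0,0],"claw":-1},
  {"linear":[0.0315,0.0283,0],"twist":[0,0,0],"claw":-1},
  {"linear":[0.0315,0.0283,0],"twist":[0,0,0],"claw":-1},
  {"linear":[0.0315,0.0283,0],"twist":[0,0,0],"claw":-1},
  {"linear":[0.0315,0.0283,0],"twist":[0,0,0],"claw":-1},
  {"linear":[0.0315,0.0283,0],"twist":[0,0,0],"claw":-1},
  {"linear":[0.0265,0.0237,0],"twist":[0,0,0],"claw":-1},
  {"linear":[0,0,0],"twist":[0,-8,0],"claw":-1},
  {"linear":[0,0,0],"twist":[0,-8,0],"claw":-1},
  {"linear":[0,0,0.03],"twist":[0,0,0],"claw":-1},
  {"linear":[0,0,0],"twist":[0,0,0],"claw":-1},
  {"linear":[0,0,0],"twist":[0,0,0],"claw":-1},
])

```text
time: 18.15
eef_pos: [0.3999, 0.2059, 0.2006]
tool_rot: [0.001, 2.867, 0.002]
ft_force: [0.8, 0.3, 0.4]
finger_gap: 1.0
```

```bash
cat > caps.py <<'E'
import sys
from h import *
np.set_printoptions(precision=4,suppress=True)
def caps(g,ztop=None):
    P=cloud(g);f=g['frame'].astype(int);red=(f[...,0]>180)&(f[...,1]<90)&(f[...,2]<90)&(P[...,0]<.7)
    red=cv2.morphologyEx(red.astype(np.uint8),cv2.MORPH_OPEN,np.ones((3,3)))
    N,L,S,C=cv2.connectedComponentsWithStats(red)
    for i in range(1,N):
        if S[i,4]>80:
            q=P[L==i];print('cap',C[i].round(1),S[i,4],'mean',q.mean(0),'med',np.median(q,0))
if __name__=='__main__':
    plan([.3908,.2065,.1445],0,16);caps(snap('wrist',sys.argv[1]+'.png'))
E
python3 caps.py w13
```

```text
t 18.15 eef [0.3999 0.2059 0.2006] F [0.8 0.3 0.4] gap 1.0 q [ 0.46 -0.02  1.98 -0.15  0.94 -1.04]
twist deg [ 0.06 -0.28 -0.05]
lin cur tool [0.024  0.0005 0.0515] lin goal tool [0.0242 0.0006 0.0514]
cap [592.  177.4] 337 mean [0.4125 0.4552 0.0134] med [0.4135 0.4563 0.0116]
cap [326.  218.2] 2426 mean [0.4017 0.2092 0.1071] med [0.4019 0.2092 0.1064]
cap [167.4 238. ] 1486 mean [0.4375 0.0826 0.0761] med [0.4375 0.0824 0.0758]
cap [324.6 277.1] 2088 mean [0.443  0.2083 0.1188] med [0.4431 0.2086 0.1183]
cap [323.3 329.4] 1715 mean [0.4837 0.2075 0.1305] med [0.4841 0.2072 0.1301]
```

View pics/w13.png

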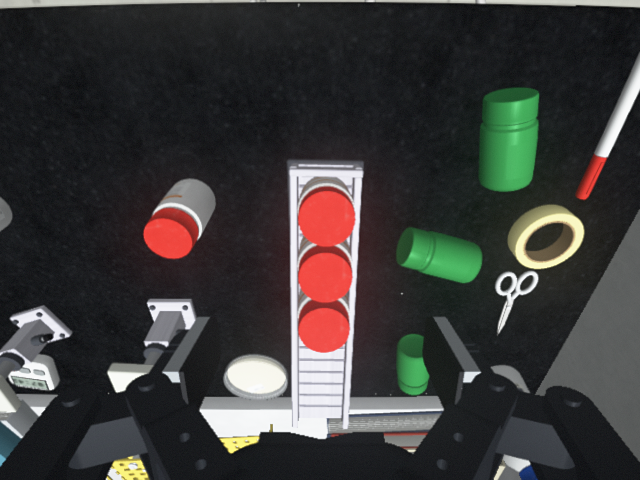

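play_rows([
  {"linear":[0.0245,0.0029,0],"twist":[0,-0.2,1.2],"claw":-1},
  {"linear":[0,0,0.025],"twist":[0,0,0],"claw":-1},
  {"linear":[0,0,0.03],"twist":[0,0,0],"claw":-1},
  {"linear":[0,0,0.03],"twist":[0,0,0],"claw":-1},
  {"linear":[0,0,0.01],"twist":[0,0,0],"claw":-1},
  {"linear":[0,0,0],"twist":[0,0,0],"claw":-1},
  {"linear":[0,0,0],"twist":[0,0,0],"claw":-1},
], grip_force=40)

```text
time: 18.9
eef_pos: [0.4031, 0.2093, 0.1039]
tool_rot: [0.031, 2.861, 0.007]
ft_force: [0.7, 0.3, 0.1]
finger_gap: 0.998
```

```bash
python3 -c "
from h import *
from caps import caps
plan([.4153,.2088,.058],-1.2,16);caps(snap('wrist','w14.png'))"
```

```text
t 18.9 eef [0.4031 0.2093 0.1039] F [0.7 0.3 0.1] gap 0.998 q [ 0.46  0.14  2.07 -0.2   0.68 -0.95]
twist deg [ 0.44  0.09 -0.1 ]
lin cur tool [ 0.001  -0.0006  0.0475] lin goal tool [ 0.0009 -0.0003  0.0475]
cap [289.3 290.6] 95 mean [0.3916 0.1952 0.0976] med [0.392  0.1948 0.0984]
cap [119.5 305. ] 1444 mean [0.426  0.0927 0.0688] med [0.4238 0.0949 0.0684]
cap [320.3 364.6] 1042 mean [0.43   0.2083 0.1088] med [0.4304 0.208  0.1087]
cap [321.5 429.7] 526 mean [0.4707 0.208  0.1195] med [0.4706 0.2082 0.1197]
```

View pics/w14.png

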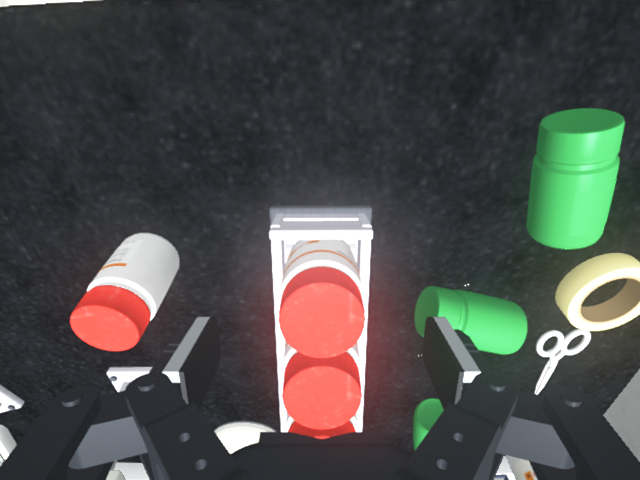

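play_rows([
  {"linear":[0.0008,0,0.02],"twist":[0,0,0],"claw":-1},
  {"linear":[0,0,0.018],"twist":[0,0,0],"claw":-1},
  {"linear":[0,0,0.009],"twist":[0,0,0],"claw":-1},
  {"linear":[0,0,0],"twist":[0,0,0],"claw":-1},
  {"linear":[0,0,0],"twist":[0,0,0],"claw":1},
  {"linear":[0,0,0],"twist":[0,0,0],"claw":1},
  {"linear":[0,0,0],"twist":[0,0,0],"claw":1},
  {"linear":[0,0,0],"twist":[0,0,0],"claw":1},
  {"linear":[0,0,0],"twist":[0,0,0],"claw":1},
  {"linear":[0,0,0],"twist":[0,0,0],"claw":1},
  {"linear":[0,0,0],"twist":[0,0,0],"claw":1},
  {"linear":[0,0,0],"twist":[0,0,0],"claw":1},
], grip_force=40)

```text
time: 20.15
eef_pos: [0.4151, 0.2094, 0.0582]
tool_rot: [0.03, 2.86, 0.007]
ft_force: [-3.9, -0.4, 9.7]
finger_gap: 0.499
```

```bash
python3 -c "
from h import *
plan([.4153,.2088,.058],-1.2,16);snap('wrist','w15.png')"
```

```text
t 20.15 eef [0.4151 0.2094 0.0582] F [-3.9 -0.4  9.7] gap 0.499 q [ 0.45  0.26  2.08 -0.22  0.57 -0.92]
twist deg [ 0.45  0.1  -0.08]
lin cur tool [-0.0002 -0.0006  0.0002] lin goal tool [-0.0002 -0.0006  0.0002]
```

View pics/w15.png

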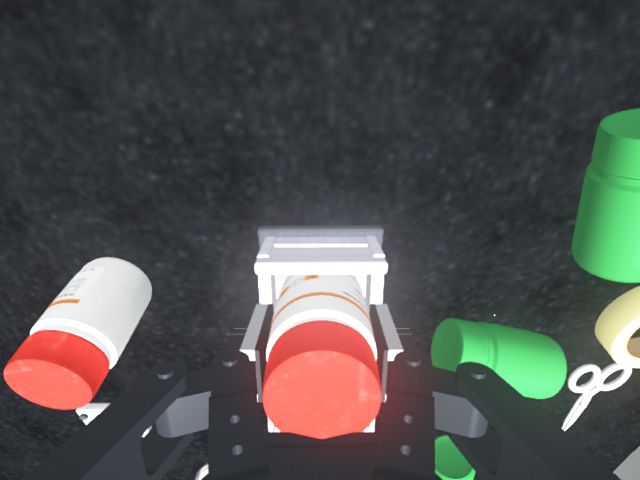

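play_rows([
  {"linear":[0,0,-0.01],"twist":[0,0,0],"claw":1},
  {"linear":[0,0,-0.02],"twist":[0,0,0],"claw":1},
  {"linear":[0,0,-0.03],"twist":[0,0,0],"claw":1},
  {"linear":[0,0,-0.03],"twist":[0,0,0],"claw":1},
  {"linear":[0,0,-0.03],"twist":[0,0,0],"claw":1},
  {"linear":[0,0,-0.02],"twist":[0,4,0],"claw":1},
  {"linear":[0,0,-0.01],"twist":[0,6,0],"claw":1},
  {"linear":[0,0,-0.01],"twist":[0,6,0],"claw":1},
  {"linear":[0,0,0],"twist":[0,0,-1.2],"claw":1},
  {"linear":[-0.02,-0.018,0],"twist":[0,0,0],"claw":1},
  {"linear":[-0.03,-0.0265,0],"twist":[0,0,0],"claw":1},
  {"linear":[-0.03,-0.0265,0],"twist":[0,0,0],"claw":1},
  {"linear":[-0.03,-0.0265,0],"twist":[0,0,0],"claw":1},
  {"linear":[-0.03,-0.0265,0],"twist":[0,0,0],"claw":1},
  {"linear":[-0.03,-0.0265,0],"twist":[0,0,0],"claw":1},
  {"linear":[-0.02,-0.018,0],"twist":[0,0,0],"claw":1},
  {"linear":[-0.01,-0.006,0],"twist":[0,0,0],"claw":1},
  {"linear":[0,0,0],"twist":[0,0,0],"claw":1},
  {"linear":[0,0,0],"twist":[0,0,0],"claw":1},
])

```text
time: 22.1
eef_pos: [0.5724, 0.0354, 0.2103]
tool_rot: [-0.002, 3.141, 0.011]
ft_force: [0.8, -0.6, -0.2]
finger_gap: 0.493
```

```bash
python3 -c "
from h import *
plan([.595,.0258,.130]);snap('wrist','w16.png');snap('side','s16.png')"
```

```text
t 22.1 eef [0.5724 0.0354 0.2103] F [ 0.8 -0.6 -0.2] gap 0.493 q [-0.01  0.37  1.48  0.01  1.29 -1.58]
twist deg [0.41 0.05 0.09]
lin cur tool [-0.0226 -0.0103  0.0802] lin goal tool [-0.0226 -0.0096  0.0803]
```

View pics/w16.png

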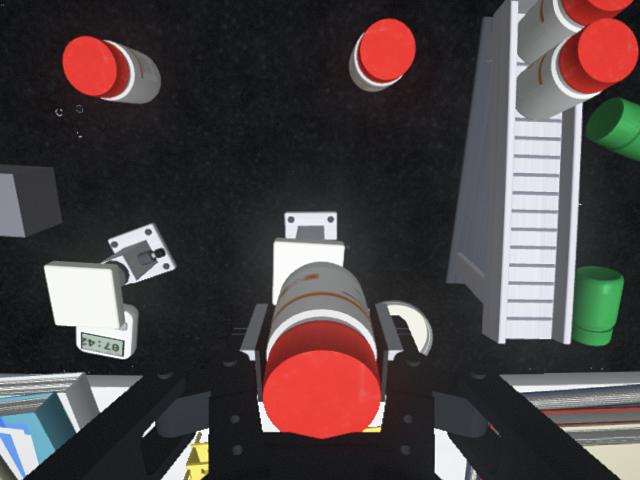

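View pics/s16.png

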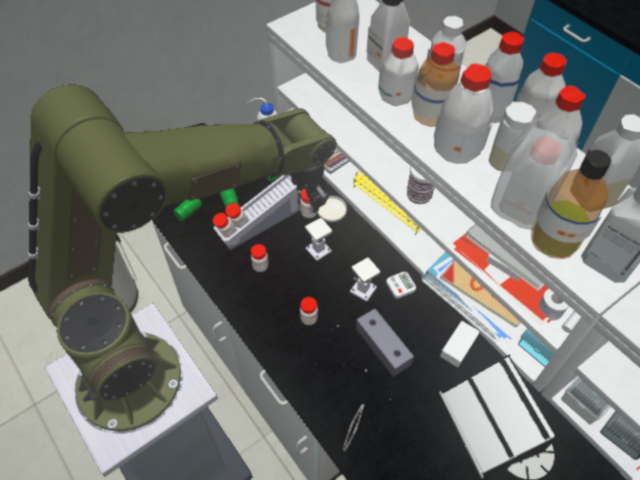

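play_rows([
  {"linear":[-0.0113,-0.005,0],"twist":[0.4,0,0],"claw":1},
  {"linear":[-0.0113,-0.0048,0],"twist":[0,0,0],"claw":1},
  {"linear":[0,0,0.02],"twist":[0,0,0],"claw":1},
  {"linear":[0,0,0.025],"twist":[0,0,0],"claw":1},
  {"linear":[0,0,0.02],"twist":[0,0,0],"claw":1},
  {"linear":[0,0,0.01],"twist":[0,0,0],"claw":1},
  {"linear":[0,0,0],"twist":[0,0,0],"claw":1},
  {"linear":[0,0,0],"twist":[0,0,0],"claw":1},
])

```text
time: 23.0
eef_pos: [0.5961, 0.0251, 0.1365]
tool_rot: [-0.002, 3.14, 0.001]
ft_force: [0.4, 0.6, 0.7]
finger_gap: 0.494
```

```bash
python3 -c "
from h import *
plan([.595,.0258,.130]);snap('wrist','w17.png')"
```

```text
t 23.0 eef [0.5961 0.0251 0.1365] F [0.4 0.6 0.7] gap 0.494 q [-0.02  0.49  1.49  0.    1.16 -1.59]
twist deg [0.02 0.12 0.07]
lin cur tool [0.0011 0.0007 0.0065] lin goal tool [0.0011 0.0007 0.0065]
```

View pics/w17.png

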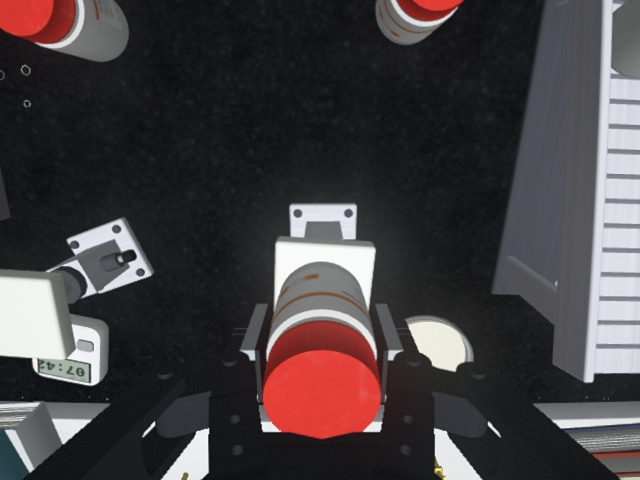

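```bash
python3 - <<'E'
from h import *
np.set_printoptions(precision=4,suppress=True)
g=ld('w17')
f=g['frame'][220:350,250:400];cv2.imwrite('pics/c17.png',cv2.cvtColor(cv2.resize(f,(692,600),interpolation=cv2.INTER_CUBIC),cv2.COLOR_RGB2BGR))
print(onz(g,325,239,.1065)+[.026,0,0],onz(g,318,262,.112)+[.0215,0,0])
P=cloud(g);print([P[v,u] for u,v in((325,243),(318,258),(318,268),(318,285))])
E
```

```text
[0.5935 0.027  0.1065] [0.5993 0.0235 0.112 ]
[array([0.5701, 0.0271, 0.105 ]), array([0.5777, 0.0235, 0.1067]), array([0.5752, 0.0236, 0.1263]), array([0.5753, 0.0238, 0.1445])]
```

View pics/c17.png

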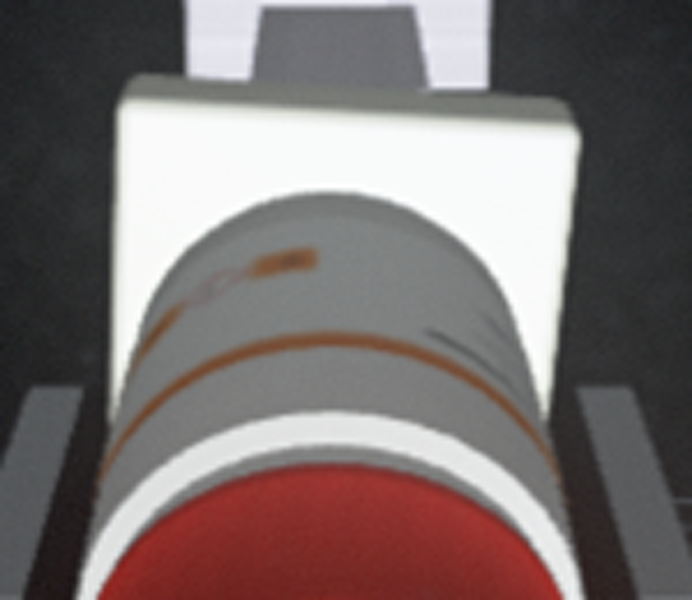

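play_rows([
  {"linear":[0.002,0.0015,0],"twist":[0,0,0],"claw":1},
  {"linear":[0,0,0.004],"twist":[0,0,0],"claw":1},
  {"linear":[0,0,0.0015],"twist":[0,0,0],"claw":1},
  {"linear":[0,0,0],"twist":[0,0,0],"claw":1},
])

```text
time: 23.45
eef_pos: [0.5943, 0.0265, 0.131]
tool_rot: [-0.001, 3.139, 0.001]
ft_force: [-1.4, 0.9, 6.8]
finger_gap: 0.492
```

play_rows([
  {"linear":[0,0,-0.0003],"twist":[0,0,0],"claw":0.3},
  {"linear":[0,0,0],"twist":[0,0,0],"claw":-0.2},
  {"linear":[0,0,0],"twist":[0,0,0],"claw":-0.6},
  {"linear":[0,0,0],"twist":[0,0,0],"claw":-1},
  {"linear":[0,0,0],"twist":[0,0,0],"claw":-1},
  {"linear":[0,0,-0.01],"twist":[0,0,0],"claw":-1},
  {"linear":[0,0,-0.03],"twist":[0,0,0],"claw":-1},
  {"linear":[0,0,-0.03],"twist":[0,0,0],"claw":-1},
  {"linear":[0,0,-0.03],"twist":[0,0,0],"claw":-1},
  {"linear":[0,0,0],"twist":[0,0,0],"claw":-1},
])

```text
time: 24.45
eef_pos: [0.595, 0.0263, 0.2354]
tool_rot: [-0.001, 3.133, 0.001]
ft_force: [-0.6, 0.6, 0.8]
finger_gap: 0.999
```

```bash
python3 -c "
from h import *
from caps import caps
plan([.3908,.2088,.1445],0,16);caps(snap('wrist','w18.png'));caps(snap('top','t18.png'))"
```

```text
t 24.45 eef [0.595  0.0263 0.2354] F [-0.6  0.6  0.8] gap 0.999 q [-0.02  0.39  1.38  0.    1.35 -1.59]
twist deg [  0.03 -15.53   0.04]
lin cur tool [0.2048 0.1827 0.0893] lin goal tool [0.2214 0.1825 0.0311]
cap [396.8  22.3] 2115 mean [0.4403 0.0821 0.0768] med [0.4399 0.0823 0.0758]
cap [603.8  20.8] 2219 mean [0.4471 0.2073 0.1205] med [0.4466 0.2081 0.1192]
cap [116.8  36. ] 2190 mean [ 0.4481 -0.1274  0.0764] med [ 0.4479 -0.1276  0.0758]
cap [321.2 270.5] 2956 mean [0.5942 0.0263 0.1817] med [0.5944 0.0262 0.1809]
cap [233.2 298.9] 453 mean [0.4239 0.2089 0.1164] med [0.4242 0.2097 0.113 ]
cap [378.8 290.7] 204 mean [ 0.4472 -0.1258  0.0866] med [ 0.4472 -0.1275  0.0765]
```

View pics/w18.png

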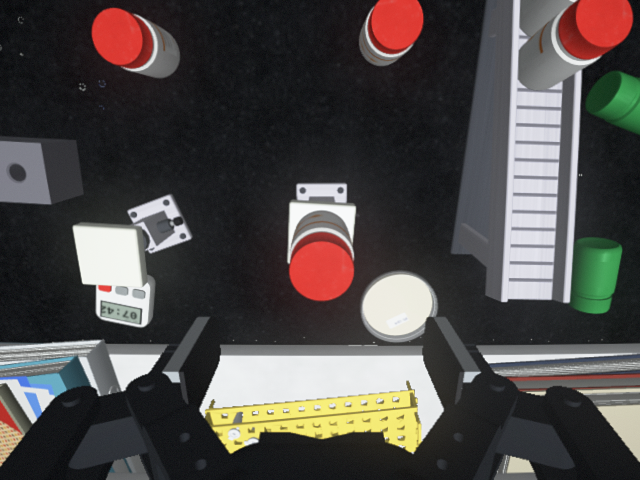

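play_rows([
  {"linear":[0.018,0.0144,0],"twist":[0,0,0],"claw":-1},
  {"linear":[0.032,0.0255,0],"twist":[0,0,0],"claw":-1},
  {"linear":[0.034,0.027,0],"twist":[0,0,0],"claw":-1},
  {"linear":[0.034,0.027,0],"twist":[0,0,0],"claw":-1},
  {"linear":[0.034,0.027,0],"twist":[0,0,0],"claw":-1},
  {"linear":[0.034,0.027,0],"twist":[0,0,0],"claw":-1},
  {"linear":[0.028,0.0223,0],"twist":[0,0,0],"claw":-1},
  {"linear":[0.0164,0.0132,0],"twist":[0,0,0],"claw":-1},
  {"linear":[0,0,0],"twist":[0,-7.8,0],"claw":-1},
  {"linear":[0,0,0.02],"twist":[0,-7.8,1.2],"claw":-1},
  {"linear":[0,0,0.03],"twist":[0,0,0],"claw":-1},
  {"linear":[0,0,0.03],"twist":[0,0,0],"claw":-1},
  {"linear":[0,0,0],"twist":[0,0,0],"claw":-1},
  {"linear":[0,0,0],"twist":[0,0,0],"claw":-1},
])

```text
time: 25.95
eef_pos: [0.3819, 0.2093, 0.1526]
tool_rot: [0.03, 2.87, 0.002]
ft_force: [0.2, -0.6, 0.2]
finger_gap: 0.999
```

```bash
python3 -c "
from h import *
from caps import caps
plan([.4153,.2088,.058],-1.2,16);caps(snap('wrist','w19.png'))"
```

```text
t 25.95 eef [0.3819 0.2093 0.1526] F [ 0.2 -0.6  0.2] gap 0.999 q [ 0.49  0.02  2.07 -0.18  0.82 -0.96]
twist deg [ 0.23 -0.45 -0.01]
lin cur tool [-0.0069 -0.0002  0.1001] lin goal tool [-0.0061  0.0002  0.1001]
cap [615.8 215.9] 487 mean [0.4129 0.4555 0.0125] med [0.4132 0.4561 0.0116]
cap [159.9 272.9] 324 mean [0.4239 0.0909 0.0634] med [0.4212 0.0918 0.0631]
cap [325.3 293.1] 1320 mean [0.4064 0.2114 0.1082] med [0.4078 0.212  0.1081]
cap [148.8 299.5] 1490 mean [0.4376 0.0838 0.077 ] med [0.4385 0.0836 0.076 ]
cap [329.8 336.2] 357 mean [0.4346 0.2137 0.1164] med [0.4352 0.2138 0.116 ]
```

View pics/w19.png

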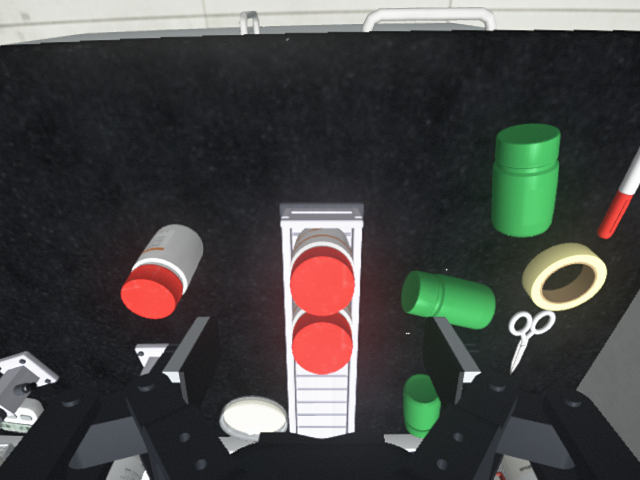

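play_rows([
  {"linear":[-0.0062,0,0.02],"twist":[0,-0.4,0],"claw":-1},
  {"linear":[0,0,0.03],"twist":[0,0,0],"claw":-1},
  {"linear":[0,0,0.03],"twist":[0,0,0],"claw":-1},
  {"linear":[0,0,0.014],"twist":[0,0,0],"claw":-1},
  {"linear":[0,0,0.006],"twist":[0,0,0],"claw":-1},
  {"linear":[0,0,0],"twist":[0,0,0],"claw":-1},
  {"linear":[0,0,0],"twist":[0,0,0],"claw":1},
  {"linear":[0,0,0],"twist":[0,0,0],"claw":1},
  {"linear":[0,0,0],"twist":[0,0,0],"claw":1},
  {"linear":[0,0,0],"twist":[0,0,0],"claw":1},
  {"linear":[0,0,0],"twist":[0,0,0],"claw":1},
  {"linear":[0,0,0],"twist":[0,0,0],"claw":1},
  {"linear":[0,0,0],"twist":[0,0,0],"claw":1},
  {"linear":[0,0,0],"twist":[0,0,0],"claw":1},
])

```text
time: 27.4
eef_pos: [0.4159, 0.2095, 0.059]
tool_rot: [0.029, 2.86, 0.004]
ft_force: [-5.0, -0.7, 10.8]
finger_gap: 0.493
```

```bash
python3 -c "
from h import *
plan([.4153,.2088,.058],-1.2,16);snap('wrist','w20.png')"
```

```text
t 27.4 eef [0.4159 0.2095 0.059 ] F [-5.  -0.7 10.8] gap 0.493 q [ 0.45  0.26  2.07 -0.23  0.57 -0.92]
twist deg [ 0.31  0.12 -0.01]
lin cur tool [ 0.0008 -0.0007  0.0008] lin goal tool [ 0.0008 -0.0007  0.0008]
```

View pics/w20.png

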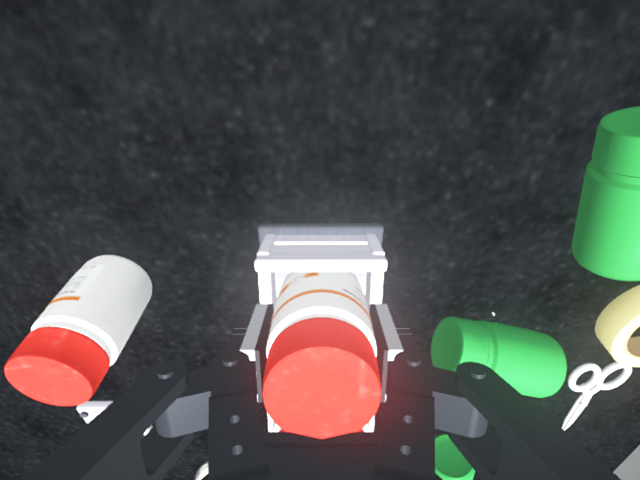

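play_rows([
  {"linear":[0,0,-0.01],"twist":[0,0,0],"claw":1},
  {"linear":[0,0,-0.02],"twist":[0,0,0],"claw":1},
  {"linear":[0,0,-0.03],"twist":[0,0,0],"claw":1},
  {"linear":[0,0,-0.03],"twist":[0,0,0],"claw":1},
  {"linear":[0,0,-0.03],"twist":[0,0,0],"claw":1},
  {"linear":[0,0,-0.03],"twist":[0,4,0],"claw":1},
  {"linear":[0,0,-0.03],"twist":[0,6,0],"claw":1},
  {"linear":[0,0,-0.01],"twist":[0,6,0],"claw":1},
  {"linear":[-0.012,-0.02,0],"twist":[0,0,-1.2],"claw":1},
  {"linear":[-0.024,-0.038,0],"twist":[0,0,0],"claw":1},
  {"linear":[-0.024,-0.038,0],"twist":[0,0,0],"claw":1},
  {"linear":[-0.024,-0.038,0],"twist":[0,0,0],"claw":1},
  {"linear":[-0.024,-0.038,0],"twist":[0,0,0],"claw":1},
  {"linear":[-0.024,-0.038,0],"twist":[0,0,0],"claw":1},
  {"linear":[-0.024,-0.038,0],"twist":[0,0,0],"claw":1},
  {"linear":[-0.024,-0.038,0],"twist":[0,0,0],"claw":1},
  {"linear":[-0.024,-0.038,0],"twist":[0,0,0],"claw":1},
  {"linear":[-0.024,-0.03,0],"twist":[0,0,0],"claw":1},
  {"linear":[-0.01,0,0],"twist":[0,0,0],"claw":1},
  {"linear":[0,0,0],"twist":[0,0,0],"claw":1},
])

```text
time: 29.45
eef_pos: [0.605, -0.145, 0.2398]
tool_rot: [-0.001, 3.142, 0.009]
ft_force: [-0.4, 0.3, -0.7]
finger_gap: 0.496
```

```bash
python3 -c "
from h import *
plan([.613,-.1478,.131])"
```

```text
t 29.45 eef [ 0.605  -0.145   0.2398] F [-0.4  0.3 -0.7] gap 0.496 q [-0.3   0.46  1.29  0.01  1.4  -1.87]
twist deg [0.31 0.   0.03]
lin cur tool [-0.008  -0.0034  0.1088] lin goal tool [-0.008  -0.0028  0.1088]
```

play_rows([
  {"linear":[-0.008,-0.0028,0.01],"twist":[0.3,0,0],"claw":1},
  {"linear":[0,0,0.03],"twist":[0,0,0],"claw":1},
  {"linear":[0,0,0.03],"twist":[0,0,0],"claw":1},
  {"linear":[0,0,0.02],"twist":[0,0,0],"claw":1},
  {"linear":[0,0,0.012],"twist":[0,0,0],"claw":1},
  {"linear":[0,0,0],"twist":[0,0,0],"claw":1},
  {"linear":[0,0,0],"twist":[0,0,0],"claw":1},
])

```text
time: 30.15
eef_pos: [0.6132, -0.1473, 0.139]
tool_rot: [-0.002, 3.14, -0.001]
ft_force: [0.8, 0.5, 0.1]
finger_gap: 0.495
```

```bash
python3 -c "
from h import *
plan([.613,-.1478,.131]);g=snap('wrist','w21.png');np.set_printoptions(precision=4,suppress=True)
P=cloud(g);print([P[v,u] for u,v in((325,243),(318,258),(318,268),(318,285))])"
```

```text
t 30.15 eef [ 0.6132 -0.1473  0.139 ] F [0.8 0.5 0.1] gap 0.495 q [-0.29  0.56  1.37 -0.    1.21 -1.87]
twist deg [-0.05  0.11  0.09]
lin cur tool [ 0.0002 -0.0005  0.008 ] lin goal tool [ 0.0002 -0.0005  0.008 ]
[array([ 0.5885, -0.1453,  0.104 ]), array([ 0.5958, -0.149 ,  0.1067]), array([ 0.5916, -0.1487,  0.1307]), array([ 0.5916, -0.1486,  0.149 ])]
```

View pics/w21.png

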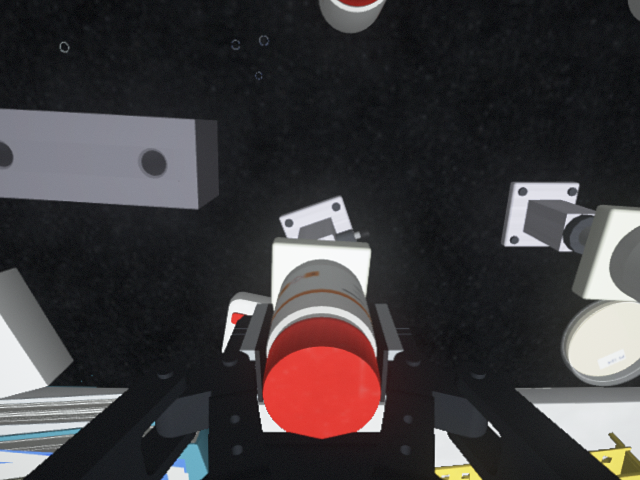

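Bottle centre at ≈(0.613, −0.148), plate spans u 272–370 around it; well centred. Lower and release.

play_rows([
  {"linear":[0,0,0.005],"twist":[0,0,0],"claw":1},
  {"linear":[0,0,0.002],"twist":[0,0,0],"claw":1},
  {"linear":[0,0,0],"twist":[0,0,0],"claw":1},
  {"linear":[0,0,0],"twist":[0,0,0],"claw":1},
])

```text
time: 30.6
eef_pos: [0.6133, -0.1474, 0.1317]
tool_rot: [-0.002, 3.139, -0.001]
ft_force: [0.5, 0.5, 5.9]
finger_gap: 0.495
```

play_rows([
  {"linear":[0,0,0],"twist":[0,0,0],"claw":0.3},
  {"linear":[0,0,0],"twist":[0,0,0],"claw":-0.2},
  {"linear":[0,0,0],"twist":[0,0,0],"claw":-0.6},
  {"linear":[0,0,0],"twist":[0,0,0],"claw":-1},
  {"linear":[0,0,0],"twist":[0,0,0],"claw":-1},
  {"linear":[0,0,-0.01],"twist":[0,0,0],"claw":-1},
  {"linear":[0,0,-0.03],"twist":[0,0,0],"claw":-1},
  {"linear":[0,0,-0.03],"twist":[0,0,0],"claw":-1},
  {"linear":[0.01,0,-0.03],"twist":[0,0,0],"claw":-1},
  {"linear":[0.03,0.005,0],"twist":[0,0,0],"claw":-1},
  {"linear":[0.03,0.01,0],"twist":[0,0,0],"claw":-1},
  {"linear":[0,0,0],"twist":[0,0,0],"claw":-1},
  {"linear":[0,0,0],"twist":[0,0,0],"claw":-1},
])

```text
time: 31.9
eef_pos: [0.5429, -0.1325, 0.2321]
tool_rot: [-0.002, 3.139, -0.002]
ft_force: [0.4, -0.5, 0.1]
finger_gap: 1.005
```

```bash
python3 -c "
from h import *
from caps import caps
plan([.447,-.1275,.1]);caps(snap('wrist','w22.png'));print('top');caps(snap('top','t22.png'))"
```

```text
t 31.9 eef [ 0.5429 -0.1325  0.2321] F [ 0.4 -0.5  0.1] gap 1.005 q [-0.3   0.32  1.5  -0.    1.33 -1.88]
twist deg [-0.06  0.14  0.07]
lin cur tool [0.0962 0.0052 0.1319] lin goal tool [0.0959 0.005  0.1321]
cap [593.3  98.9] 1884 mean [0.4386 0.0809 0.0773] med [0.4385 0.0818 0.0759]
cap [327.1 109. ] 1968 mean [ 0.448  -0.1281  0.0768] med [ 0.4479 -0.1281  0.0759]
cap [566.4 347.7] 2247 mean [0.5938 0.0249 0.1821] med [0.5945 0.0257 0.181 ]
cap [298. 372.] 2185 mean [ 0.612  -0.1476  0.1814] med [ 0.6123 -0.1476  0.181 ]
top
cap [314.9 219.5] 237 mean [0.5964 0.0264 0.175 ] med [0.5943 0.0262 0.181 ]
cap [289.9 294.1] 207 mean [0.4375 0.0821 0.0871] med [0.4384 0.0824 0.0766]
cap [233.  308.3] 226 mean [0.4033 0.2106 0.1045] med [0.4038 0.2104 0.1075]
```

View pics/w22.png

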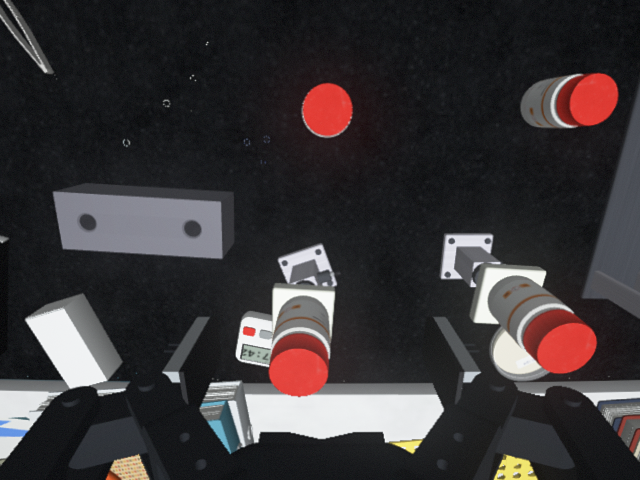

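View pics/t22.png

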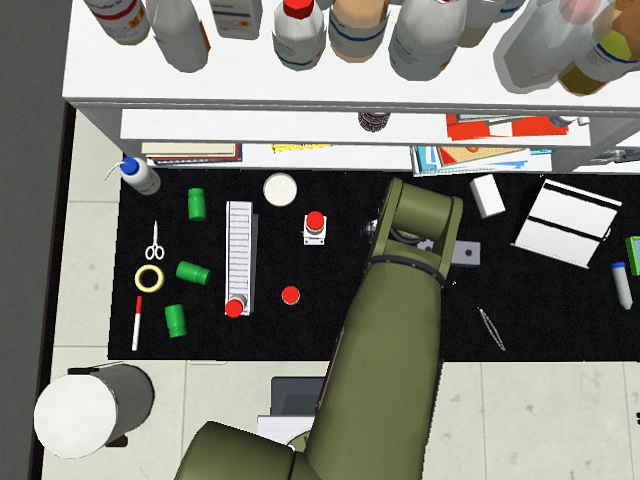

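play_rows([
  {"linear":[0.03,0.0015,0],"twist":[0,0.14,0],"claw":-1},
  {"linear":[0.04,0.0015,0.01],"twist":[0,0,0],"claw":-1},
  {"linear":[0.025,0.0015,0.02],"twist":[0,0,0],"claw":-1},
  {"linear":[0,0,0.03],"twist":[0,0,0],"claw":-1},
  {"linear":[0,0,0.03],"twist":[0,0,0],"claw":-1},
  {"linear":[0,0,0],"twist":[0,0,0],"claw":-1},
  {"linear":[0,0,0],"twist":[0,0,0],"claw":-1},
])

```text
time: 32.7
eef_pos: [0.4483, -0.1283, 0.1416]
tool_rot: [0.002, -3.14, 0.001]
ft_force: [1.0, 0.1, -0.3]
finger_gap: 1.002
```

```bash
python3 -c "
from h import *
from caps import caps
plan([.448,-.128,.025]);caps(snap('wrist','w23.png'))"
```

```text
t 32.7 eef [ 0.4483 -0.1283  0.1416] F [ 1.   0.1 -0.3] gap 1.002 q [-0.36  0.22  1.85 -0.    1.08 -1.93]
twist deg [-0.02 -0.11  0.07]
lin cur tool [0.0001 0.0003 0.1166] lin goal tool [0.0003 0.0003 0.1166]
cap [619.7 241.5] 1074 mean [0.4347 0.0648 0.0687] med [0.4339 0.0648 0.0675]
cap [320.7 235.2] 278 mean [ 0.4305 -0.1287  0.0692] med [ 0.4298 -0.1285  0.0693]
```

play_rows([
  {"linear":[0,0,0.03],"twist":[0,0,0],"claw":-1},
  {"linear":[0,0,0.035],"twist":[0,0,0],"claw":-1},
  {"linear":[0,0,0.03],"twist":[0,0,0],"claw":-1},
  {"linear":[0,0,0.015],"twist":[0,0,0],"claw":-1},
  {"linear":[0,0,0.006],"twist":[0,0,0],"claw":-1},
  {"linear":[0,0,0],"twist":[0,0,0],"claw":-1},
  {"linear":[0,0,0],"twist":[0,0,0],"claw":1},
  {"linear":[0,0,0],"twist":[0,0,0],"claw":1},
  {"linear":[0,0,0],"twist":[0,0,0],"claw":1},
  {"linear":[0,0,0],"twist":[0,0,0],"claw":1},
  {"linear":[0,0,0],"twist":[0,0,0],"claw":1},
  {"linear":[0,0,0],"twist":[0,0,0],"claw":1},
  {"linear":[0,0,0],"twist":[0,0,0],"claw":1},
  {"linear":[0,0,0],"twist":[0,0,0],"claw":1},
])

```text
time: 34.15
eef_pos: [0.4479, -0.1283, 0.0259]
tool_rot: [0.002, -3.141, 0.002]
ft_force: [-1.0, 0.9, 7.5]
finger_gap: 0.495
```

```bash
python3 -c "
from h import *
plan([.448,-.128,.025]);snap('wrist','w24.png')"
```

```text
t 34.15 eef [ 0.4479 -0.1283  0.0259] F [-1.   0.9  7.5] gap 0.495 q [-0.36  0.41  1.92 -0.    0.81 -1.93]
twist deg [-0.06 -0.02  0.07]
lin cur tool [-0.0001  0.0003  0.0009] lin goal tool [-0.0001  0.0003  0.0009]
```

View pics/w24.png

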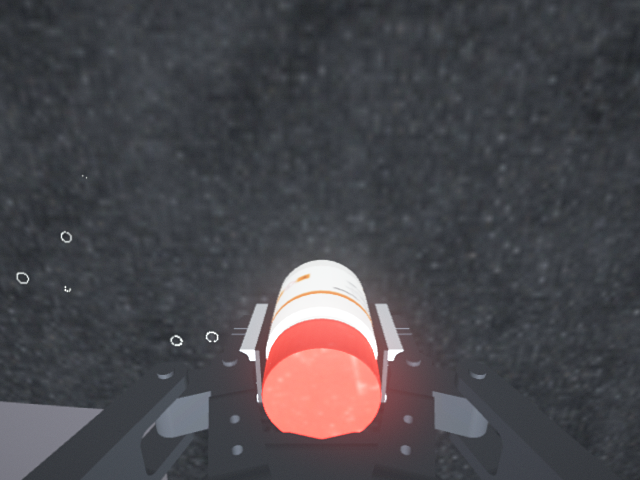

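play_rows([
  {"linear":[0,0,-0.02],"twist":[0,0,0],"claw":1},
  {"linear":[0,0,-0.035],"twist":[0,0,0],"claw":1},
  {"linear":[0,0,-0.04],"twist":[0,0,0],"claw":1},
  {"linear":[0,0,-0.04],"twist":[0,0,0],"claw":1},
  {"linear":[0.0022,0.02,-0.04],"twist":[0,0,0],"claw":1},
  {"linear":[0.0022,0.038,0],"twist":[0,0,0],"claw":1},
  {"linear":[0.0022,0.038,0],"twist":[0,0,0],"claw":1},
  {"linear":[0.0022,0.038,0],"twist":[0,0,0],"claw":1},
  {"linear":[0.0022,0.038,0],"twist":[0,0,0],"claw":1},
  {"linear":[0.0022,0.038,0],"twist":[0,0,0],"claw":1},
  {"linear":[0.0022,0.038,0],"twist":[0,0,0],"claw":1},
  {"linear":[0.0022,0.038,0],"twist":[0,0,0],"claw":1},
  {"linear":[0.0022,0.036,0],"twist":[0,0,0],"claw":1},
  {"linear":[0,0.015,0],"twist":[0,0,0],"claw":1},
  {"linear":[0,0,0],"twist":[0,-8,1.2],"claw":1},
  {"linear":[0,0,0],"twist":[0,-8,0],"claw":1},
  {"linear":[0,0,0],"twist":[0,0,0],"claw":1},
  {"linear":[0,0,0],"twist":[0,0,0],"claw":1},
])

```text
time: 36.0
eef_pos: [0.4274, 0.2087, 0.2004]
tool_rot: [0.028, 2.866, -0.003]
ft_force: [-0.4, 0.4, -0.6]
finger_gap: 0.496
```

```bash
python3 -c "
from h import *
from caps import caps
plan([.4641,.2078,.0730],-1.2,16);snap('wrist','w25.png');g=snap('top','t25.png');caps(g)"
```

```text
t 36.0 eef [0.4274 0.2087 0.2004] F [-0.4  0.4 -0.6] gap 0.496 q [ 0.44  0.04  1.92 -0.15  0.93 -1.04]
twist deg [ 0.07 -0.19  0.06]
lin cur tool [-0.0006 -0.0004  0.1326] lin goal tool [-0.0002 -0.0002  0.1326]
cap [393.6 212.4] 224 mean [ 0.6123 -0.1468  0.1829] med [ 0.6126 -0.1478  0.1808]
cap [314.9 219.5] 236 mean [0.5957 0.0264 0.1787] med [0.5945 0.0262 0.1804]
cap [289.9 294.1] 208 mean [0.438  0.0824 0.0816] med [0.4385 0.0825 0.0763]
```

View pics/w25.png

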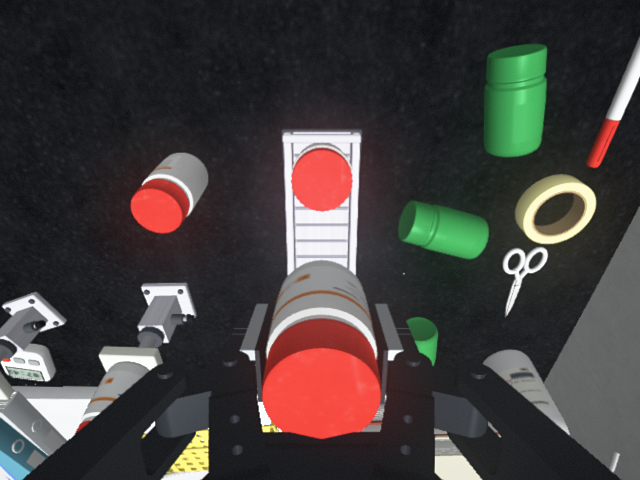

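play_rows([
  {"linear":[0,0,0.03],"twist":[0,-0.2,0],"claw":1},
  {"linear":[0,0,0.035],"twist":[0,0,0],"claw":1},
  {"linear":[0,0,0.03],"twist":[0,0,0],"claw":1},
  {"linear":[0,0,0.017],"twist":[0,0,0],"claw":1},
  {"linear":[0,0,0],"twist":[0,0,0],"claw":1},
  {"linear":[0,0,0],"twist":[0,0,0],"claw":1},
])

```text
time: 36.7
eef_pos: [0.459, 0.2082, 0.0926]
tool_rot: [0.029, 2.861, -0.003]
ft_force: [0.7, -0.0, 0.2]
finger_gap: 0.492
```

```bash
python3 -c "
from h import *
plan([.4641,.2083,.0730],-1.2,16);g=snap('wrist','w26.png')
f=g['frame'][190:320,240:400];cv2.imwrite('pics/c26.png',cv2.cvtColor(cv2.resize(f,(738,600),interpolation=cv2.INTER_CUBIC),cv2.COLOR_RGB2BGR))"
```

```text
t 36.7 eef [0.459  0.2082 0.0926] F [ 0.7 -0.   0.2] gap 0.492 q [ 0.41  0.26  1.96 -0.18  0.67 -1.01]
twist deg [0.04 0.06 0.01]
lin cur tool [0.0005 0.0002 0.0202] lin goal tool [0.0005 0.0002 0.0202]
```

View pics/c26.png

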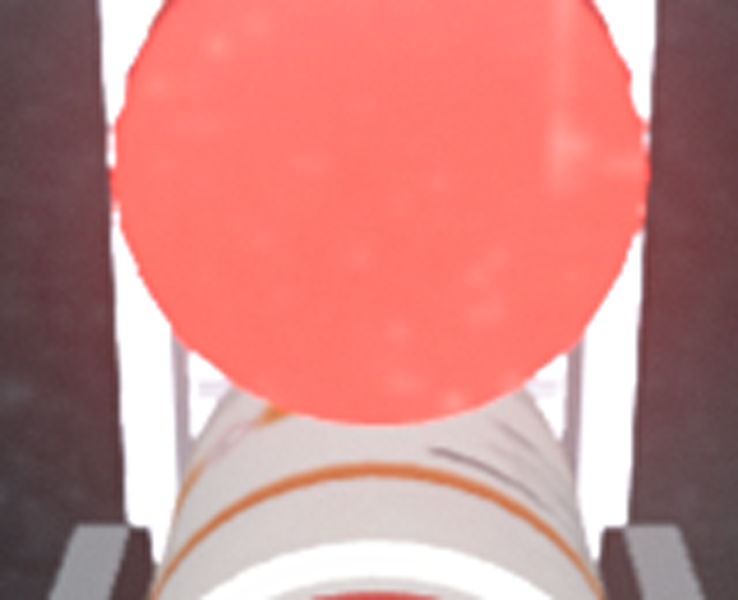

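play_rows([
  {"linear":[0,0,0.006],"twist":[0,0,0],"claw":1},
  {"linear":[0,0,0.006],"twist":[0,0,0],"claw":1},
  {"linear":[0,0,0.005],"twist":[0,0,0],"claw":1},
  {"linear":[0,0,0],"twist":[0,0,0],"claw":1},
])

```text
time: 37.15
eef_pos: [0.4631, 0.2082, 0.0752]
tool_rot: [0.028, 2.861, -0.003]
ft_force: [-0.9, 0.2, -0.4]
finger_gap: 0.493
```

play_rows([
  {"linear":[0,0,0.002],"twist":[0,0,0],"claw":1},
  {"linear":[0,0,0.0015],"twist":[0,0,0],"claw":1},
  {"linear":[0,0,0],"twist":[0,0,0],"claw":1},
])

```text
time: 37.45
eef_pos: [0.4642, 0.2083, 0.0724]
tool_rot: [0.028, 2.86, -0.003]
ft_force: [-0.1, 0.2, -1.6]
finger_gap: 0.492
```

play_rows([
  {"linear":[0,0,0.0015],"twist":[0,0,0],"claw":1},
  {"linear":[0,0,0.001],"twist":[0,0,0],"claw":1},
  {"linear":[0,0,0],"twist":[0,0,0],"claw":1},
])

```text
time: 37.75
eef_pos: [0.4658, 0.2089, 0.0724]
tool_rot: [0.028, 2.857, -0.001]
ft_force: [-12.7, -2.1, 28.0]
finger_gap: 0.496
```

play_rows([
  {"linear":[0,0,-0.002],"twist":[0,0,0],"claw":1},
  {"linear":[0,0,0],"twist":[0,0,0],"claw":0.3},
  {"linear":[0,0,0],"twist":[0,0,0],"claw":-0.2},
  {"linear":[0,0,0],"twist":[0,0,0],"claw":-0.6},
  {"linear":[0,0,0],"twist":[0,0,0],"claw":-1},
  {"linear":[0,0,0],"twist":[0,0,0],"claw":-1},
  {"linear":[0,0,-0.01],"twist":[0,0,0],"claw":-1},
  {"linear":[0,0,-0.03],"twist":[0,0,0],"claw":-1},
  {"linear":[0,0,-0.04],"twist":[0,0,0],"claw":-1},
  {"linear":[0,0,-0.04],"twist":[0,0,0],"claw":-1},
  {"linear":[0,0,0],"twist":[0,0,0],"claw":-1},
  {"linear":[0,0,0],"twist":[0,0,0],"claw":-1},
])

```text
time: 38.95
eef_pos: [0.431, 0.209, 0.1885]
tool_rot: [0.028, 2.858, -0.001]
ft_force: [0.4, -0.4, -0.3]
finger_gap: 0.998
```

```bash
python3 -c "
from h import *
from caps import caps
plan([.438,.082,.2]);caps(snap('wrist','w27.png'))"
```

```text
t 38.95 eef [0.431  0.209  0.1885] F [ 0.4 -0.4 -0.3] gap 0.998 q [ 0.44  0.06  1.93 -0.16  0.9  -1.03]
twist deg [-0.04 16.22 -1.12]
lin cur tool [-0.0123 -0.1268 -0.0087] lin goal tool [-0.007  -0.127  -0.0115]
cap [614.9 141.5] 393 mean [0.4126 0.4559 0.0125] med [0.4115 0.4562 0.0116]
cap [320.6 181.8] 3204 mean [0.4016 0.2094 0.1071] med [0.4018 0.2095 0.1063]
cap [147.7 212.7] 1870 mean [0.4375 0.0826 0.0759] med [0.4374 0.0827 0.0759]
cap [320.5 249.4] 2613 mean [0.4423 0.2085 0.119 ] med [0.4427 0.2085 0.1182]
```

View pics/w27.png

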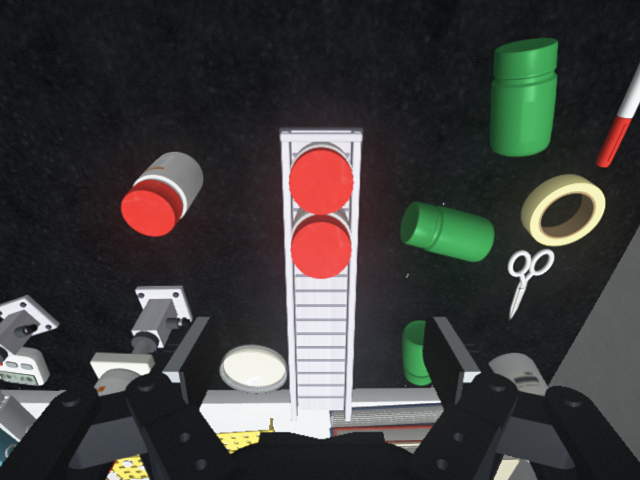

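play_rows([
  {"linear":[0,0,-0.015],"twist":[0,8.1,-1.1],"claw":-1},
  {"linear":[0,-0.02,0],"twist":[0,8.1,0],"claw":-1},
  {"linear":[-0.002,-0.035,0],"twist":[0,0,0],"claw":-1},
  {"linear":[-0.003,-0.035,0],"twist":[0,0,0],"claw":-1},
  {"linear":[-0.003,-0.025,0],"twist":[0,0,0],"claw":-1},
  {"linear":[-0.002,-0.012,0.02],"twist":[0,0,0],"claw":-1},
  {"linear":[0,0,0.03],"twist":[0,0,0],"claw":-1},
  {"linear":[0,0,0],"twist":[0,0,0],"claw":-1},
  {"linear":[0,0,0],"twist":[0,0,0],"claw":-1},
])

```text
time: 39.9
eef_pos: [0.4365, 0.0818, 0.1519]
tool_rot: [-0.002, -3.138, 0.005]
ft_force: [0.2, 0.6, -0.2]
finger_gap: 1.002
```

```bash
python3 -c "
from h import *
from caps import caps
plan([.438,.0825,.025]);caps(snap('wrist','w28.png'))"
```

```text
t 39.9 eef [0.4365 0.0818 0.1519] F [ 0.2  0.6 -0.2] gap 1.002 q [ 0.1   0.16  1.9  -0.    1.09 -1.46]
twist deg [-0.19 -0.22 -0.05]
lin cur tool [-0.002   0.0011  0.1269] lin goal tool [-0.0015  0.0007  0.1269]
cap [552.7 221.9] 3670 mean [0.4027 0.2086 0.107 ] med [0.4028 0.2086 0.1067]
cap [515.7 242.4] 200 mean [0.417  0.1943 0.0993] med [0.4178 0.1944 0.0979]
cap [323.2 263.3] 2325 mean [0.4392 0.0828 0.0757] med [0.439  0.0834 0.0758]
cap [308.5 241.3] 95 mean [0.4238 0.0734 0.0758] med [0.4238 0.0737 0.0759]
cap [552.1 299.4] 3021 mean [0.4439 0.2095 0.1188] med [0.4442 0.2094 0.1186]
```

View pics/w28.png

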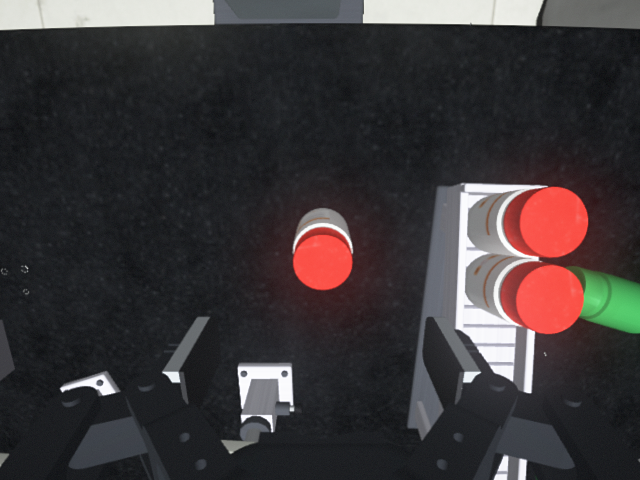

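play_rows([
  {"linear":[-0.0015,0.0007,0.03],"twist":[-0.2,-0.2,0],"claw":-1},
  {"linear":[0,0,0.04],"twist":[0,0,0],"claw":-1},
  {"linear":[0,0,0.035],"twist":[0,0,0],"claw":-1},
  {"linear":[0,0,0.015],"twist":[0,0,0],"claw":-1},
  {"linear":[0,0,0.006],"twist":[0,0,0],"claw":-1},
  {"linear":[0,0,0],"twist":[0,0,0],"claw":-1},
  {"linear":[0,0,0],"twist":[0,0,0],"claw":1},
  {"linear":[0,0,0],"twist":[0,0,0],"claw":1},
  {"linear":[0,0,0],"twist":[0,0,0],"claw":1},
  {"linear":[0,0,0],"twist":[0,0,0],"claw":1},
  {"linear":[0,0,0],"twist":[0,0,0],"claw":1},
  {"linear":[0,0,0],"twist":[0,0,0],"claw":1},
  {"linear":[0,0,0],"twist":[0,0,0],"claw":1},
  {"linear":[0,0,0],"twist":[0,0,0],"claw":1},
])

```text
time: 41.35
eef_pos: [0.4388, 0.0825, 0.027]
tool_rot: [0.002, 3.138, 0.001]
ft_force: [-1.6, -0.1, 8.4]
finger_gap: 0.493
```

```bash
python3 -c "
from h import *
plan([.438,.0825,.025]);snap('wrist','w29.png')"
```

```text
t 41.35 eef [0.4388 0.0825 0.027 ] F [-1.6 -0.1  8.4] gap 0.493 q [ 0.1   0.37  1.98  0.    0.79 -1.47]
twist deg [ 0.04  0.19 -0.06]
lin cur tool [0.0008 0.     0.002 ] lin goal tool [0.0008 0.     0.002 ]
```

View pics/w29.png

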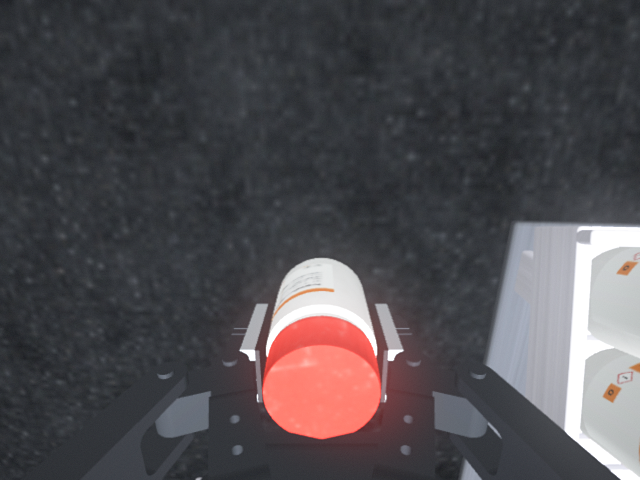

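play_rows([
  {"linear":[0,0,-0.02],"twist":[0,0,0],"claw":1},
  {"linear":[0,0,-0.035],"twist":[0,0,0],"claw":1},
  {"linear":[0,0,-0.045],"twist":[0,0,0],"claw":1},
  {"linear":[0,0,-0.045],"twist":[0,0,0],"claw":1},
  {"linear":[-0.003,0.01,-0.043],"twist":[0,0,0],"claw":1},
  {"linear":[-0.008,0.035,0],"twist":[0,0,0],"claw":1},
  {"linear":[-0.008,0.035,0],"twist":[0,0,0],"claw":1},
  {"linear":[-0.008,0.033,0],"twist":[0,0,0],"claw":1},
  {"linear":[-0.0023,0.0128,0],"twist":[0,0,0],"claw":1},
  {"linear":[0,0,0],"twist":[0,-7.9,1.2],"claw":1},
  {"linear":[0,0,0],"twist":[0,-7.9,0],"claw":1},
  {"linear":[0,0,0],"twist":[0,0,0],"claw":1},
  {"linear":[0,0,0],"twist":[0,0,0],"claw":1},
])

```text
time: 42.7
eef_pos: [0.4671, 0.2079, 0.2148]
tool_rot: [0.031, 2.866, -0.002]
ft_force: [0.8, -0.3, -0.5]
finger_gap: 0.496
```

```bash
python3 -c "
from h import *
plan([.5052,.2075,.0859],-1.2,16);snap('wrist','w30.png')"
```

```text
t 42.7 eef [0.4671 0.2079 0.2148] F [ 0.8 -0.3 -0.5] gap 0.496 q [ 0.4   0.1   1.82 -0.13  0.97 -1.09]
twist deg [ 0.09 -0.2  -0.07]
lin cur tool [-0.0016  0.0002  0.1344] lin goal tool [-0.0011  0.0004  0.1344]
```

View pics/w30.png

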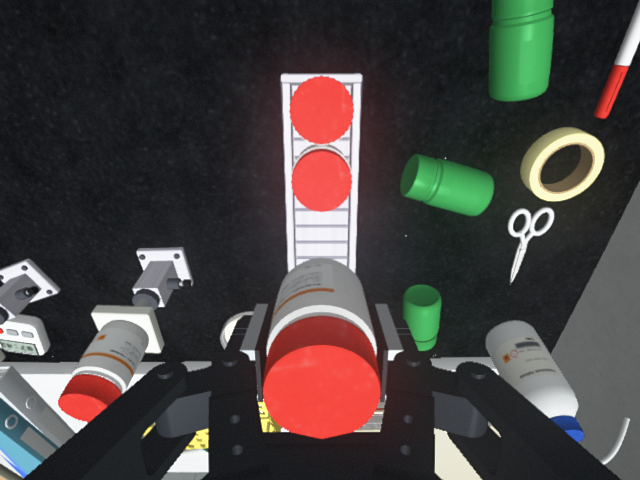

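play_rows([
  {"linear":[-0.001,0.0003,0.03],"twist":[0,-0.2,0],"claw":1},
  {"linear":[0,0,0.035],"twist":[0,0,0],"claw":1},
  {"linear":[0,0,0.032],"twist":[0,0,0],"claw":1},
  {"linear":[0,0,0.017],"twist":[0,0,0],"claw":1},
  {"linear":[0,0,0],"twist":[0,0,0],"claw":1},
  {"linear":[0,0,0],"twist":[0,0,0],"claw":1},
])

```text
time: 43.35
eef_pos: [0.5004, 0.2077, 0.1054]
tool_rot: [0.033, 2.861, -0.002]
ft_force: [-0.1, -0.3, -0.8]
finger_gap: 0.496
```

```bash
python3 -c "
from h import *
plan([.5052,.2075,.0859],-1.2,16);g=snap('wrist','w31.png')
f=g['frame'][190:320,240:400];cv2.imwrite('pics/c31.png',cv2.cvtColor(cv2.resize(f,(738,600),interpolation=cv2.INTER_CUBIC),cv2.COLOR_RGB2BGR))"
```

```text
t 43.35 eef [0.5004 0.2077 0.1054] F [-0.1 -0.3 -0.8] gap 0.496 q [ 0.37  0.31  1.85 -0.16  0.72 -1.07]
twist deg [ 0.07  0.05 -0.12]
lin cur tool [ 0.0008 -0.0001  0.02  ] lin goal tool [ 0.0007 -0.0001  0.02  ]
```

View pics/c31.png

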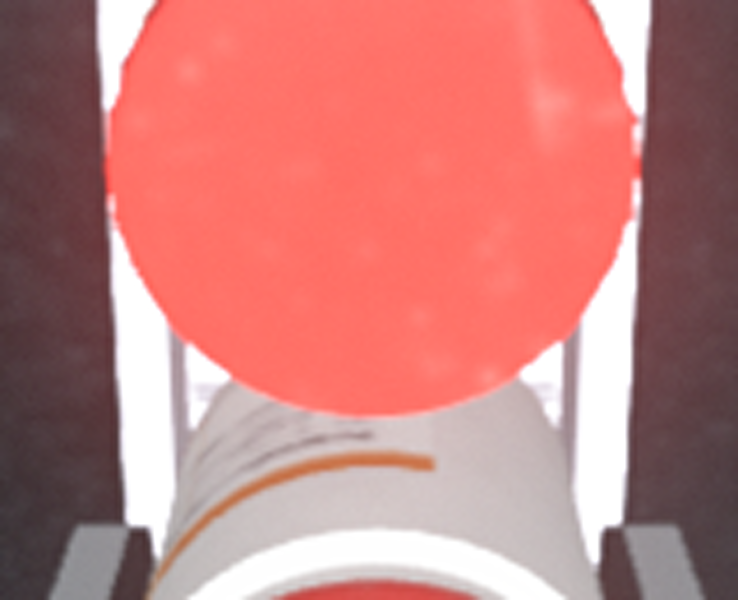

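play_rows([
  {"linear":[0,0,0.006],"twist":[0,0,0],"claw":1},
  {"linear":[0,0,0.006],"twist":[0,0,0],"claw":1},
  {"linear":[0,0,0.005],"twist":[0,0,0],"claw":1},
  {"linear":[0,0,0.002],"twist":[0,0,0],"claw":1},
  {"linear":[0,0,0],"twist":[0,0,0],"claw":1},
])

```text
time: 43.9
eef_pos: [0.505, 0.2078, 0.0863]
tool_rot: [0.032, 2.861, -0.002]
ft_force: [-0.1, -0.5, -0.5]
finger_gap: 0.495
```

play_rows([
  {"linear":[0,0,0.001],"twist":[0,0,0],"claw":1},
  {"linear":[0,0,0],"twist":[0,0,0],"claw":1},
])

```text
time: 44.1
eef_pos: [0.5054, 0.2079, 0.0858]
tool_rot: [0.031, 2.86, -0.002]
ft_force: [0.8, 0.1, -0.9]
finger_gap: 0.499
```

play_rows([
  {"linear":[0,0,0.001],"twist":[0,0,0],"claw":1},
  {"linear":[0,0,0],"twist":[0,0,0],"claw":1},
])

```text
time: 44.3
eef_pos: [0.5059, 0.208, 0.0854]
tool_rot: [0.032, 2.859, -0.001]
ft_force: [-2.9, -1.2, 4.8]
finger_gap: 0.492
```

Contact (≈5 N). Release and withdraw along the axis.

play_rows([
  {"linear":[0,0,0],"twist":[0,0,0],"claw":0.3},
  {"linear":[0,0,0],"twist":[0,0,0],"claw":-0.2},
  {"linear":[0,0,0],"twist":[0,0,0],"claw":-0.6},
  {"linear":[0,0,0],"twist":[0,0,0],"claw":-1},
  {"linear":[0,0,0],"twist":[0,0,0],"claw":-1},
  {"linear":[0,0,-0.01],"twist":[0,0,0],"claw":-1},
  {"linear":[0,0,-0.03],"twist":[0,0,0],"claw":-1},
  {"linear":[0,0,-0.04],"twist":[0,0,0],"claw":-1},
  {"linear":[0,0,-0.04],"twist":[0,0,0],"claw":-1},
  {"linear":[0,0,-0.03],"twist":[0,0,0],"claw":-1},
  {"linear":[0,0,0],"twist":[0,0,0],"claw":-1},
  {"linear":[0,0,0],"twist":[0,0,0],"claw":-1},
  {"linear":[0,0,0],"twist":[0,0,0],"claw":-1},
])

```text
time: 45.6
eef_pos: [0.4638, 0.2082, 0.228]
tool_rot: [0.032, 2.862, -0.003]
ft_force: [-0.6, 0.2, -0.6]
finger_gap: 1.003
```

```bash
python3 -c "
from h import *
from caps import caps
plan([.3,.3,.3]);caps(snap('wrist','w32.png'));print('top');caps(snap('top','t32.png'));print('side');caps(snap('side','s32.png'))"
```

```text
t 45.6 eef [0.4638 0.2082 0.228 ] F [-0.6  0.2 -0.6] gap 1.003 q [ 0.4   0.08  1.81 -0.14  1.   -1.09]
twist deg [-0.1  16.02 -1.26]
lin cur tool [ 0.1395  0.0882 -0.1149] lin goal tool [ 0.1638  0.0918 -0.072 ]
cap [602.2  90.4] 387 mean [0.4123 0.4551 0.0146] med [0.4123 0.4567 0.0119]
cap [320.8 109.1] 2928 mean [0.4021 0.2095 0.1072] med [0.4021 0.2095 0.1065]
cap [320.8 176.7] 2512 mean [0.443  0.2086 0.1189] med [0.4433 0.2086 0.1182]
cap [321.6 237.5] 2119 mean [0.484  0.2082 0.1308] med [0.4843 0.2083 0.1301]
cap [ 94.1 386.2] 305 mean [0.5827 0.0315 0.1816] med [0.5826 0.0322 0.181 ]
top
cap [393.6 212.4] 224 mean [ 0.6125 -0.1467  0.1827] med [ 0.6132 -0.1478  0.1805]
cap [314.9 219.5] 236 mean [0.5955 0.0263 0.1792] med [0.5943 0.0262 0.1809]
cap [233.6 269.4] 174 mean [0.4879 0.2058 0.1443] med [0.489  0.2068 0.1325]
side
cap [244.9 199.4] 128 mean [0.4843 0.206  0.1291] med [0.484  0.2057 0.1296]
cap [232.4 209.5] 134 mean [0.4427 0.2055 0.1178] med [0.4425 0.2044 0.1177]
cap [317.4 211.6] 130 mean [0.5922 0.0242 0.179 ] med [0.5924 0.0234 0.1788]
cap [219.7 219.1] 137 mean [0.3987 0.2003 0.1154] med [0.4014 0.2075 0.1056]
cap [366.9 252.6] 167 mean [ 0.6082 -0.1535  0.1877] med [ 0.6125 -0.1498  0.1802]
```

View pics/w32.png

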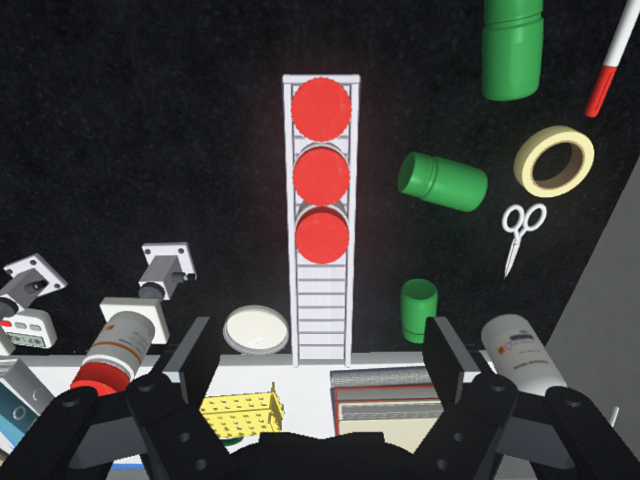

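View pics/t32.png

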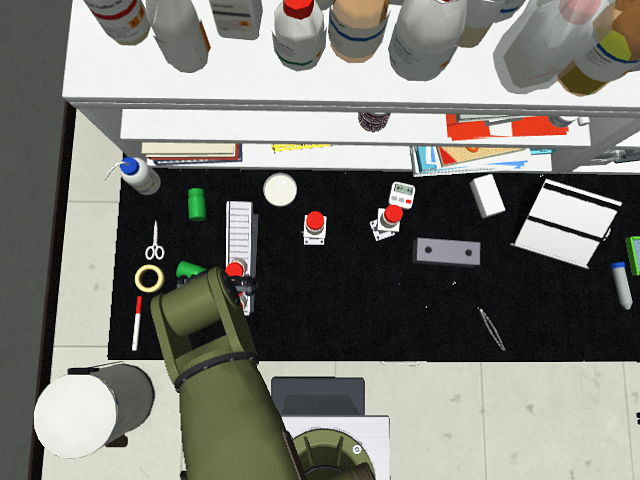

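View pics/s32.png

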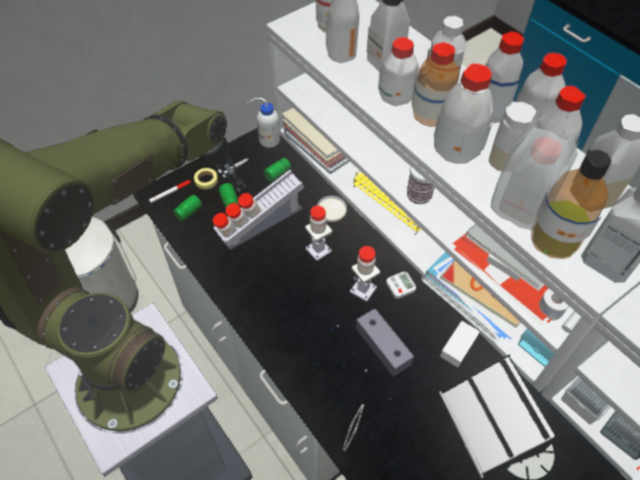

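```bash
python3 -c "
from h import *
print(ctrl.sign_off())"
```

```text
the job is handed in; nothing more can be done
None
```

The job is done and handed in at about 46 s of the 210 s limit; the interface reports no verdict.

- **Posts:** Both are pushed home, one in each holder. I pressed each one against the hard stop (26 N and 34 N upward force). The plate tops measured level at about 106.8 mm; a reading in the storage block came out about 1 mm high, so I take them as roughly 106 mm against the nominal 105 mm.
- **Oldest bottles:** old_0 stands on the post in holder_a and old_1 on the post in holder_b. Their caps are within about 2 mm of the plate centres and at the height expected for upright bottles.
- **Lane:** old_2 is at the front stop, with both new bottles queued behind it. Their three caps match the positions the original three had at the start, so they lean with the slope.
- **Bystanders:** The timer, dish and tape roll look unmoved in the last pictures. I did not measure their positions. I saw no bottle knocked aside during the run.

**Problems on the way:**
- The second post came out of the block tilted about 3° in the grip. I corrected this by tilting the tool before inserting it, and the plate ended level.
- The first new bottle pressed the lane floor with about 28 N before I backed off.
- The cameras disagreed by about 2 mm, within their stated accuracy.
- I could not read the plunger joints directly.

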